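# Set out the baking-class trays

## Task

Set out the trays for the next pupil (left, right, near and far as seen from the robot). On the blue tray stand the flour tub in the middle of the right half with the yeast tin centred on top of its lid, and left of it, in the middle of the left half, the butter box with its long side along the tray's long side; on the green tray stand the pastry stamp in the middle of the near half and the syrup jar behind it in the middle of the far half. Keep all of them upright, let go of everything, and leave the salt shaker, rolling pin and spatula where they are.

Things in the scene. Friction and masses are not known exactly. Their poses are not given: they have to be found in the camera images.
- blue_tray: Blue serving tray, fixed to the bench, 160 mm deep by 220 mm wide. Origin: centre of its underside, z up. Its y axis runs along the 220 mm side to the left as seen from the robot (within 0.2 rad of world +y), its x axis away from the robot. Flat floor 6 mm above the bench; rim 4 mm thick, its top 10 mm above the bench. A white stripe along its x axis divides it into a left and a right half; the middles of the halves lie at x = 0, y = +53 mm (left) and y = -53 mm (right).
- green_tray: Green serving tray, fixed to the bench, same sizes and axes as the blue one (x away from the robot, y to the robot's left, floor 6 mm and rim top 10 mm above the bench). Its white stripe runs along y and divides it into a near and a far half; the middles lie at y = 0, x = -38 mm (near the robot) and x = +38 mm (far). The two trays stand side by side; which is on the left varies.
- flour_tub: Flour tub: bare metal cylinder with a flat white lid, firmly shut, 60 mm diameter, 60 mm high over the lid, about 250 g. Origin: centre of its underside, z up. Stands upright on the bench.
- yeast_tin: Yeast tin: small closed red round tin with bright metal rims, 40 mm diameter, 34 mm high, about 60 g. Origin: centre of its underside, z up. Stands upright on the bench.
- butter_box: Butter box: white block-shaped box with a yellow lid, firmly shut, 44 mm along its x, 66 mm along its y, 42 mm high, about 200 g. Origin: centre of its underside, z up. Stands upright on the bench, its long (y) side at the start within 0.6 rad of world y.
- syrup_jar: Syrup jar: very dark brown closed jar with a black lid and a plain pale band, a 44 mm cylinder 60 mm high over the lid, about 160 g. Origin: centre of its underside, z up. Stands upright on the bench.
- pastry_stamp: Pastry stamp: wooden disc 52 mm in diameter and 18 mm thick, with an upright round handle 26 mm in diameter from 18 to 62 mm height in its middle (grip it by the handle), about 100 g. Origin: centre of its underside, z up. Stands on its disc on the bench.
- salt_shaker: Bystander: loose white salt shaker with metal top, 36 mm diameter, 70 mm high, standing between the trays. Origin: centre of its underside, z up. Leave it alone.
- rolling_pin: Bystander: wooden rolling pin 42 mm thick and 370 mm long over its handles, lying along y on a low wooden rest beyond the trays. Origin: underside of its middle, 8 mm above the bench. Leave it alone.
- spatula: Bystander: red spatula 240 mm long lying flat on the bench at the far right, well outside the work. Leave it alone.
There are look-alikes about, which are no part of the job. Leave any turquoise look-alike of the syrup_jar alone.

How it is judged:
By the outcome, as a careful person would: the job done as asked, in the order asked, and still so for the second after the job is handed in, with the robot touching nothing.
It also fails if it takes over 120 s, if anything falls off the work surface, if the arm or the gripper's body presses on something with over 40 N, if the wrist force passes 120 N, or if a joint passes its speed limit or range.

## Robot

A 6-joint arm with a two-finger parallel gripper is mounted at the origin on the work surface. World frame = base frame: x ahead of the robot, y to its left, z up, the work surface at z = 0. Lengths are in m, angles in rad, forces in N, time in s.
With the tool pointing down it reaches from about 0.375 to 0.9 m from the base axis. Payload 3.1 kg.
Tool frame: the origin (TCP) lies midway between the tips of the shut fingers; the grasp point (between the pads) lies 19 mm behind it (grip_depth is the distance from the TCP to the grasp point, in m); y points along the fingers, z is the direction in which the jaws open and shut, and the axes are right-handed (so a half turn about y gives the same grasp; the last joint's range is limited). The gripper opens to 85 mm and grips with 20 to 120 N. Pads are 22 mm wide; open, the fingers measure 114 mm over their backs; the gripper's body (76 mm by 85 mm) begins 54 mm behind the grasp point. The pads swing forward as they close: fully open they stand 13 mm farther back than shut.
Start: joints at [-1.391, 0.527, 1.433, -0, 1.181, -0.178], TCP at [0.219, -0.585, 0.231] pointing down, gripper open.
Joint ranges: [-3.08, 3.08], [-0.75, 2.2], [0.22, 2.44], [-1.43, 4.57], [0, 2.65], [-2.85, 2.85]. Speed limits (rad/s): [2.79, 2.79, 3.14, 3.14, 3.14, 3.14].

## Interface

Orientations are given as a unit quaternion [x, y, z, w].
In Python, from station import sense, snapshot, camera_model, sign_off, grip_depth gives the robot as it stands.
- The arm moves only by the tool play_rows, never from a script. Its argument "deltas" is a list of rows, each a list of 6 numbers: the shift along the tool's x, y, z in m, then the turn, a rotation vector about the tool's x, y, z in rad. A call has 1 to 12 rows; each row is the pose to reach, as a shift and turn from the pose commanded when the call began, along the tool's axes at that moment; what a row does not reach only later rows make up. A row lasts 1/10 s, in which the tool goes at most 50 mm and 8.59 degrees, less where a joint would pass 70% of its speed; a pose out of reach is approached as far as the arm can. A call with a gripper value outside its range is refused whole. "gripper" is the finger opening in m, from 0 to 0.0854, set as the call begins (left out, the last holds). The fingers move at their own pace and stop on an object; "force" is the grip in N (left out, the last holds). Time passes only in rows, so rows that repeat a pose let the fingers close. It gives the time, the measured TCP pose, the force and the opening at its end, in the units of the state.
- sense(): the state, without advancing time (a new reading comes with each control period).
- snapshot(name): name is "side" or "top" or "wrist"; returns the picture (480x640x3 uint8, red, green, blue); there is no depth.
- camera_model(name): a dict with "fx", "fy", "cx", "cy" (pixels), "camera_from_world" (4x4, takes a point from world to camera coordinates). Camera axes: x right, y up, looking along -z (the intrinsics and any distortion apply to the point x, -y, -z); pixel columns grow to the right and rows downward; lengths in m; the calibration is good to about 2 mm. A picture is of the moment at which its call begins: read the wrist's pose just before it. camera_model takes no time and is no camera call; for the wrist camera it gives the pose at the moment of the call.
- sign_off(): hands the job in, once; it reports no verdict.
The state is a dict: "t": time; "q": joint angles; "qd": joint speeds; "tau": joint torques, N m; "tcp_pos": TCP position; "tool_rot": TCP orientation; "force": force on the tool from outside, world axes, zero at the start; "ft_torque": the same for the moment, N m; "finger_gap": opening from 0.0 (shut) to 1.0 (fully open).
Only numpy, scipy, OpenCV 4.12 (cv2) and the standard library are available. Lean on these libraries where they do the work, as an engineer would, in place of code of your own. Each camera call takes 0.05 s, during which the arm holds its last target.

## Working session

There is one attempt and no reset: what is moved stays moved. The work goes in short steps, Python scripts to look and compute and a tool call to move; the robot and the scene stay as the last step left them, time stands still between calls to the robot, and variables do not carry over. Pictures are saved under pics/ and viewed, and the job is handed in when it is done.

Besides the shell and the picture viewer there is one more tool, called after "Request:" as name(argument=value, ...), one argument or row to a line, values as JSON. play_rows: Moves the arm, as the interface text tells. Its arguments: {"type":"object","properties":{"deltas":{"type":"array"},"gripper":{"type":"number"},"force":{"type":"number"}},"required":["deltas"]}

```bash
ls; mkdir -p pics
python3 - <<'E'
from station import *
import cv2
print(sense()); print(grip_depth)
for n in("top","side","wrist"):
    cv2.imwrite(f"pics/{n}0.png",snapshot(n)[:,:,::-1]); print(n,camera_model(n))
E
```

```text
pics
{'t': 0.0, 'q': array([-1.39046854e+00,  5.28487112e-01,  1.43391030e+00, -9.10447081e-06,
        1.18140290e+00, -1.78486430e-01]), 'qd': array([ 0.00061658,  0.00115573,  0.00107246,  0.00043252, -0.00143684,
        0.00015242]), 'tau': array([-6.64046675e-04, -4.42351663e+01, -1.78026170e+01, -1.87496339e-04,
        8.56473343e-03,  1.68179177e-07]), 'tcp_pos': array([ 0.21937907, -0.58446127,  0.23031821]), 'tool_rot': array([-0.12618536,  0.69653736, -0.69497631,  0.12617797]), 'force': array([-0.08305277,  0.19134265, -0.69904306]), 'ft_torque': array([ 0.02927874, -0.01226006, -0.04746525]), 'finger_gap': 0.9998296724414962}
0.0187
top {'fx': 554.7541192027023, 'fy': 554.7541192027023, 'cx': 327.10375736590436, 'cy': 232.03344218234625, 'camera_from_world': array([[-2.48273532e-02, -9.99686241e-01, -3.31995896e-03,
        -7.64011701e-02],
       [ 9.84570278e-01, -2.50271125e-02,  1.73190678e-01,
        -5.85466823e-01],
       [-1.73219427e-01,  1.03113322e-03,  9.84882717e-01,
        -1.12145369e+00],
       [ 0.00000000e+00,  0.00000000e+00,  0.00000000e+00,
   
[... 167 characters left out ...]
475, -0.66512973,  0.00890292,  0.36390665],
       [ 0.36896068, -0.40298467,  0.83753888, -0.29736282],
       [-0.55348427,  0.62865396,  0.54630519, -0.842611  ],
       [ 0.        ,  0.        ,  0.        ,  1.        ]])}
wrist {'fx': 419.8079180078022, 'fy': 419.8079180078022, 'cx': 322.1599116786155, 'cy': 242.51548485010494, 'camera_from_world': array([[ 3.51646869e-01, -9.36132725e-01,  2.61035592e-05,
        -6.24781329e-01],
       [ 8.91489111e-01,  3.34868530e-01, -3.05139694e-01,
         3.98319470e-02],
       [ 2.85642512e-01,  1.07324689e-01,  9.52307601e-01,
        -3.79304789e-01],
       [ 0.00000000e+00,  0.00000000e+00,  0.00000000e+00,
         1.00000000e+00]])}
```

View pics/top0.png

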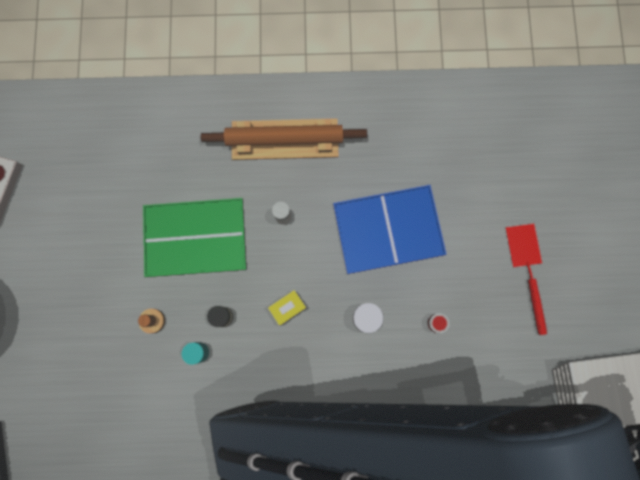

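View pics/side0.png

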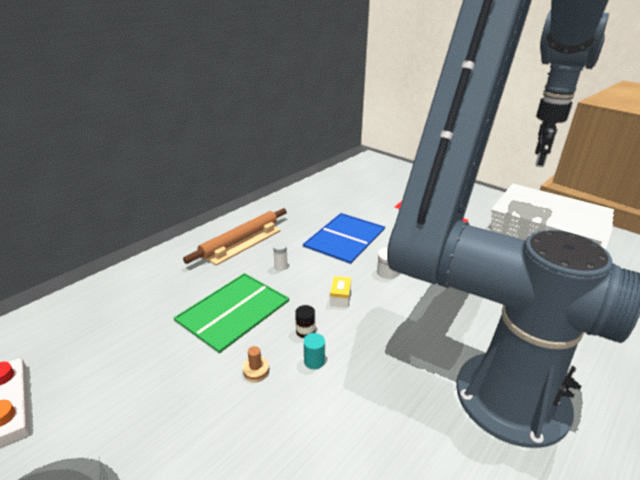

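View pics/wrist0.png

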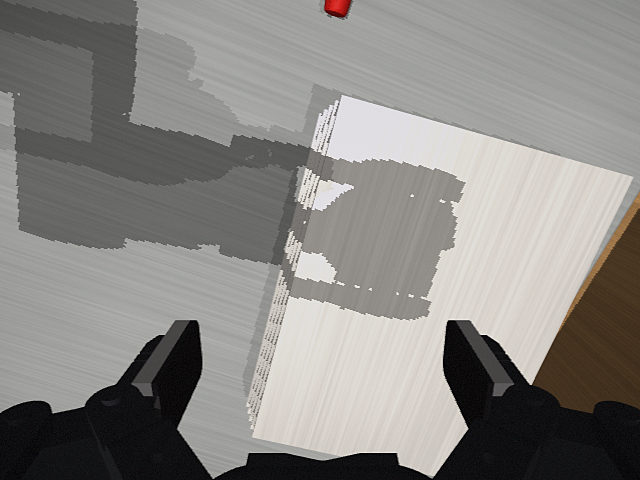

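Top view: stamp (150,321), black-lidded jar (219,317), turquoise look-alike (193,353), butter box (287,307), tub (368,318), red tin (439,323), salt shaker (281,211). The green tray is on the left and the blue tray on the right. I'll enlarge crops next.

Run:
```python
import cv2
t=cv2.imread("pics/top0.png")
a=t[285:370,130:330]; cv2.imwrite("pics/c1.png",cv2.resize(a,None,fx=4,fy=4,interpolation=cv2.INTER_CUBIC))
a=t[285:370,290:490]; cv2.imwrite("pics/c2.png",cv2.resize(a,None,fx=4,fy=4,interpolation=cv2.INTER_CUBIC))
a=t[175:290,130:290]; cv2.imwrite("pics/c3.png",cv2.resize(a,None,fx=5,fy=5,interpolation=cv2.INTER_CUBIC))
a=t[175:290,310:470]; cv2.imwrite("pics/c4.png",cv2.resize(a,None,fx=5,fy=5,interpolation=cv2.INTER_CUBIC))
```

```text
(no output)
```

View pics/c1.png

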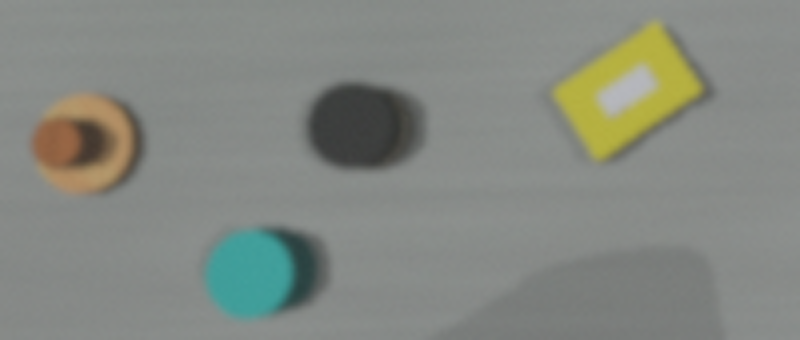

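View pics/c2.png

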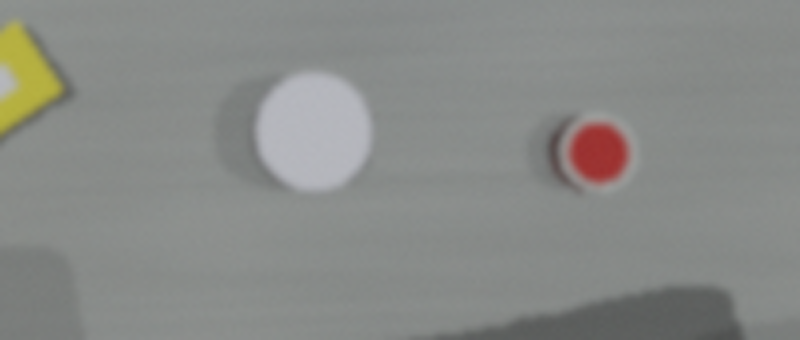

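View pics/c3.png

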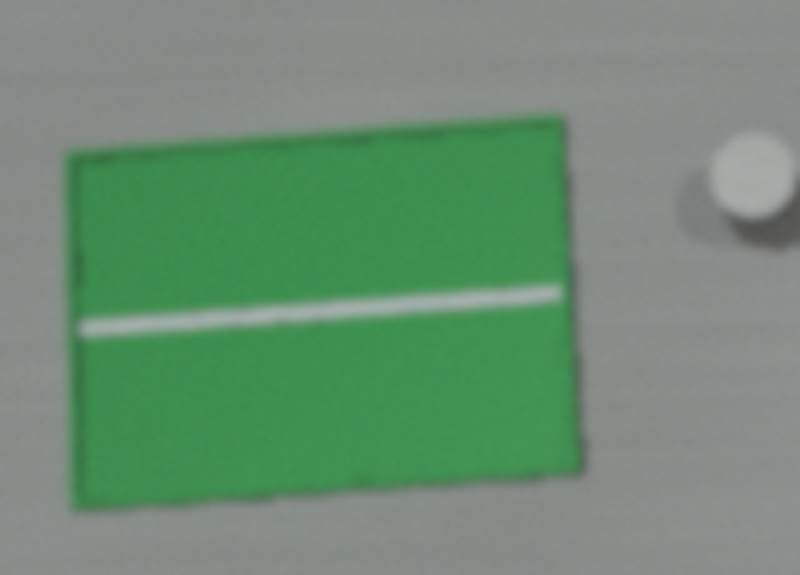

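View pics/c4.png

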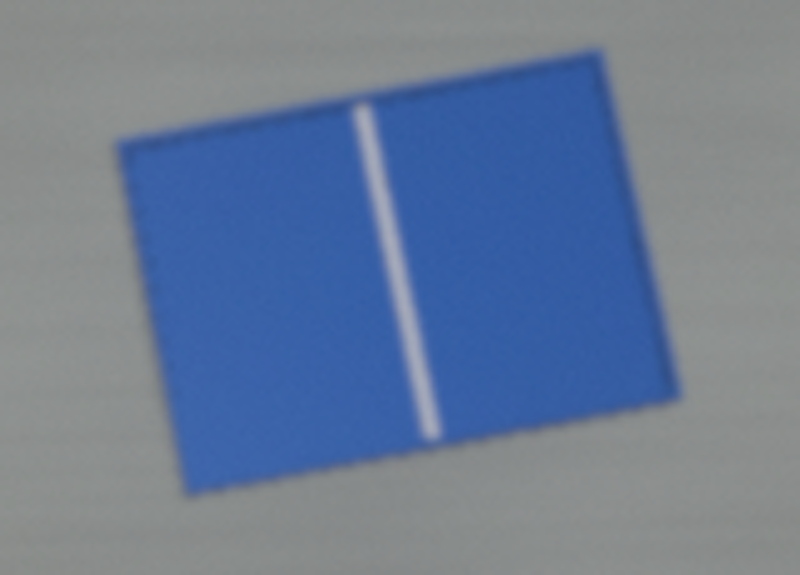

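```bash
cat > h.py <<'E'
import numpy as np, cv2
from scipy.spatial.transform import Rotation as R
from station import *
def w(m,u,v,z):
    T=np.array(m["camera_from_world"]);d=np.array([(u-m["cx"])/m["fx"],-(v-m["cy"])/m["fy"],-1.])
    Rw=T[:3,:3].T; o=-Rw@T[:3,3]; d=Rw@d
    return (o+d*(z-o[2])/d[2])[:2]
def pix(m,p):
    c=(np.array(m["camera_from_world"])@np.r_[p,1])[:3]
    return m["cx"]+m["fx"]*c[0]/-c[2], m["cy"]-m["fy"]*c[1]/-c[2]
def delta(p,rot):
    "tool-frame shift and turn to target p (TCP), rot Rotation, from measured pose"
    s=sense();R0=R.from_quat(s["tool_rot"])
    return np.round(R0.inv().apply(np.array(p)-s["tcp_pos"]),4), np.round((R0.inv()*rot).as_rotvec(),4)
E
python3 - <<'E'
from h import *
m=camera_model("top")
def c(l,k,ox,oy,z): return np.array([w(m,(u+.5)/k-.5+ox,(v+.5)/k-.5+oy,z) for u,v in l])
A=lambda l,z:c(l,4,130,285,z).round(4)
B=lambda l,z:c(l,4,290,285,z).round(4)
print("stamp",A([(58,142)],.062),A([(88,143)],.018))
print("jar",A([(354,125)],.06),"turq",A([(251,273)],.06))
b=A([(657,20),(707,90),(598,163),(551,92)],.042);print("butter",b,b.mean(0))
for i in range(4):
    d=b[(i+1)%4]-b[i];print(np.hypot(*d),np.arctan2(d[1],d[0]))
print("tub",B([(314,131)],.06),B([(255,131),(373,131),(314,70),(314,192)],.06))
print("tin",B([(597,152)],.034))
for n,l,o in(("green",[(66,152),(565,117),(582,472),(74,510)],130),("blue",[(118,142),(602,48),(682,400),(187,496)],310)):
    p=c(l,5,o,175,.01);print(n,p.round(4).tolist(),p.mean(0))
    for i in range(4):
        d=p[(i+1)%4]-p[i];print(np.hypot(*d),np.arctan2(d[1],d[0]))
s=sense();print(R.from_quat(s["tool_rot"]).as_matrix().round(3))
g=snapshot("top")
for n,msk,z in (("green",(g[:,:,1].astype(int)>g[:,:,0]+40)&(g[:,:,1].astype(int)>g[:,:,2]+30),.009),("blue",(g[:,:,2].astype(int)>g[:,:,0]+50),.009)):
    k=cv2.morphologyEx(msk.astype(np.uint8),cv2.MORPH_CLOSE,np.ones((9,9)))
    cs,_=cv2.findContours(k,0,2);cc=max(cs,key=cv2.contourArea)
    q=np.array([w(m,*pp[0],z) for pp in cc])
    r=cv2.minAreaRect(q.astype(np.float32));print(n,r)
E
```

```text
stamp [[0.4086 0.2863]] [[0.4088 0.2849]]
jar [[0.4135 0.1359]] turq [[0.3408 0.1873]]
butter [[ 0.4644 -0.0186]
 [ 0.4275 -0.044 ]
 [ 0.3914  0.013 ]
 [ 0.4285  0.0371]] [ 0.42795  -0.003125]
0.044796986505790753 -2.5387304627262415
0.06747006743734585 2.135365720462996
0.04424047920174461 0.576090941246999
0.06626688464082191 -0.9982801368352885
tub [[ 0.4028 -0.1704]] [[ 0.4036 -0.1403]
 [ 0.4021 -0.2005]
 [ 0.4337 -0.1715]
 [ 0.3722 -0.1692]]
tin [[ 0.3889 -0.3191]]
green [[0.6616, 0.3145], [0.6718, 0.094], [0.5138, 0.0863], [0.5029, 0.3059]] [0.58750811 0.20016731]
0.22078985219218775 -1.524450557005941
0.15813673459429553 -3.09348171795401
0.21978285523492314 1.6206459116312804
0.15891178073307238 0.05444773403519712
blue [[0.6553, -0.1062], [0.6926, -0.3222], [0.5343, -0.348], [0.4979, -0.1318]] [ 0.59502135 -0.22704798]
0.21921437848309153 -1.3999689936817574
0.16038327543190983 -2.9804267970665097
0.21919261859796405 1.7373936959778247
0.1594559161076909 0.16125843387191577
[[-0.936 -0.     0.351]
 [-0.351  0.002 -0.936]
 [-0.    -1.    -0.002]]
green ((0.5878245830535889, 0.2015623152256012), (0.15991966426372528, 0.22002069652080536), 2.886871099472046)
blue ((0.5956906676292419, -0.22688575088977814), (0.16003423929214478, 0.22002862393856049), 9.551074028015137)
```

```bash
cat >> h.py <<'E'
def rot(psi):
    c,s=np.cos(psi),np.sin(psi)
    return R.from_matrix(np.array([[-c,0,s],[-s,0,-c],[0,-1,0]]))
def half(c,yaw,x,y): return np.array(c)+np.array([np.cos(yaw)*x-np.sin(yaw)*y,np.sin(yaw)*x+np.cos(yaw)*y])
BL=((.5953,-.2270),.1655); GR=((.5877,.2009),.0505)
TUBP=half(*BL,0,-.053); BUTP=half(*BL,0,.053); STP=half(*GR,-.038,0); JARP=half(*GR,.038,0)
def go(x,y,z,psi):
    s=sense();a=R.from_quat(s["tool_rot"]).as_matrix();print("tcp",s["tcp_pos"].round(4),"psi",np.arctan2(a[0,2],-a[1,2]).round(4),"gap",round(s["finger_gap"]*.0854,4),"F",s["force"].round(1),"t",s["t"])
    print("shift,turn",*delta((x,y,z),rot(psi)))
E
python3 - <<'E'
from h import *
print(TUBP,BUTP,STP,JARP)
go(.403,-.1705,.2,1.736)
E
```

```text
[ 0.60403151 -0.27927581] [ 0.58656849 -0.17472419] [0.54974844 0.19898182] [0.62565156 0.20281818]
tcp [ 0.2194 -0.5847  0.2307] psi 0.3588 gap 0.0853 F [-0.7  0.   0.8] t 0.2
shift,turn [-0.3174  0.0312 -0.3234] [ 9.0000e-04 -1.3772e+00 -1.1000e-03]
```

Request:
play_rows(
  deltas=[
    [-0.03,0.003,-0.03,0,-0.13,0],
    [-0.064,0.006,-0.065,0,-0.27,0],
    [-0.1,0.01,-0.1,0,-0.41,0],
    [-0.13,0.013,-0.133,0,-0.55,0],
    [-0.16,0.016,-0.163,0,-0.69,0],
    [-0.19,0.019,-0.195,0,-0.83,0],
    [-0.22,0.022,-0.226,0,-0.97,0],
    [-0.25,0.025,-0.256,0,-1.11,0],
    [-0.28,0.028,-0.287,0,-1.25,0],
    [-0.305,0.03,-0.311,0,-1.33,0],
    [-0.3174,0.0312,-0.3234,0,-1.377,0],
    [-0.3174,0.0312,-0.3234,0,-1.377,0],
  ],
  gripper=0.0854,
  force=50,
)

```text
t: 1.4
tcp_pos: [0.4033, -0.1686, 0.2]
tool_rot: [-0.54, 0.456, -0.456, 0.541]
force: [-0.1, -0.5, 0.5]
finger_gap: 0.996
```

Run:
```python
from h import *
go(.403,-.1705,.015,1.736)
m=camera_model("wrist");g=snapshot("wrist");cv2.imwrite("pics/w1.png",g[:,:,::-1])
print(pix(m,[.4028,-.1704,.06]))
cv2.imwrite("pics/t1.png",snapshot("top")[:,:,::-1])
```

```text
tcp [ 0.4033 -0.1686  0.2   ] psi 1.7399 gap 0.0851 F [-0.1 -0.5  0.5] t 1.4
shift,turn [ 0.002   0.185  -0.0005] [ 0.0005  0.0039 -0.001 ]
(np.float64(321.16462443581537), np.float64(227.19279938492738))
```

View pics/w1.png

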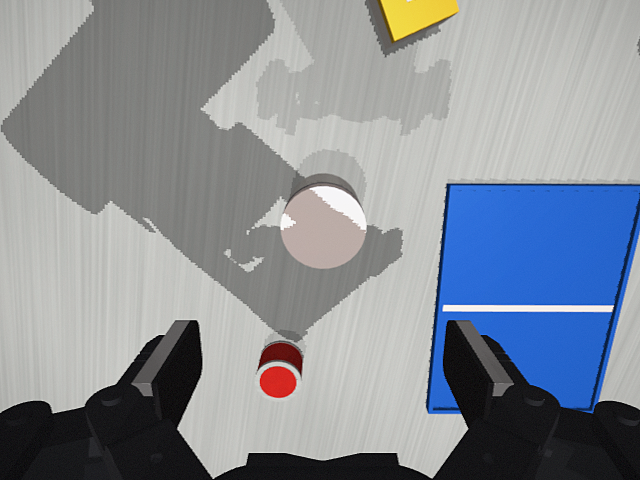

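The wrist view shows the tub's lid centred at about (323,227). I predicted (321,227), so the two agree to within about 2 mm. Now I'll descend.

Request:
play_rows(
  deltas=[
    [0.001,0.03,0,0,0,0],
    [0.001,0.07,0,0,0,0],
    [0.001,0.105,0,0,0,0],
    [0.001,0.135,0,0,0,0],
    [0.001,0.16,0,0,0,0],
    [0.001,0.175,0,0,0,0],
    [0.001,0.185,0,0,0,0],
    [0.001,0.185,0,0,0,0],
    [0.001,0.185,0,0,0,0],
  ],
)

```text
t: 2.4
tcp_pos: [0.4034, -0.1727, 0.0154]
tool_rot: [0.539, -0.457, 0.458, -0.539]
force: [0.3, -0.6, -0.3]
finger_gap: 1.0
```

Request:
play_rows(
  deltas=[
    [0,0,0,0,0,0],
    [0,0,0,0,0,0],
    [0,0,0,0,0,0],
    [0,0,0,0,0,0],
    [0,0,0,0,0,0],
    [0,0,0,0,0,0],
    [0,0,0,0,0,0],
    [0,0,0,0,0,0],
  ],
  gripper=0.03,
  force=50,
)

```text
t: 3.2
tcp_pos: [0.4039, -0.1724, 0.0162]
tool_rot: [-0.54, 0.456, -0.458, 0.54]
force: [-0.3, -1.5, 5.8]
finger_gap: 0.695
```

Run:
```python
from h import *
go(TUBP[0],TUBP[1],.12,1.736)
```

```text
tcp [ 0.4039 -0.1724  0.0162] psi 1.7359 gap 0.0593 F [-0.3 -1.5  5.8] t 3.2
shift,turn [ 0.1386 -0.1032  0.18  ] [-0.0017 -0.0001  0.0019]
```

Request:
play_rows(
  deltas=[
    [0,-0.015,0,0,0,0],
    [0,-0.04,0,0,0,0],
    [0,-0.065,0,0,0,0],
    [0.015,-0.075,0.02,0,0,0],
    [0.04,-0.075,0.05,0,0,0],
    [0.065,-0.075,0.085,0,0,0],
    [0.09,-0.075,0.12,0,0,0],
    [0.115,-0.075,0.15,0,0,0],
    [0.13,-0.075,0.17,0,0,0],
    [0.14,-0.075,0.18,0,0,0],
    [0.14,-0.075,0.18,0,0,0],
    [0.14,-0.075,0.18,0,0,0],
  ],
)

```text
t: 4.4
tcp_pos: [0.6024, -0.2793, 0.0894]
tool_rot: [0.54, -0.458, 0.456, -0.539]
force: [-0.4, 0.7, -3.9]
finger_gap: 0.688
```

Run:
```python
from h import *
go(TUBP[0],TUBP[1]-.0015,.023,1.736)
cv2.imwrite("pics/w2.png",snapshot("wrist")[:,:,::-1])
g=snapshot("top")[:,:,::-1];cv2.imwrite("pics/t2.png",g)
```

```text
tcp [ 0.6024 -0.2793  0.0894] psi 1.736 gap 0.0587 F [-0.4  0.7 -3.9] t 4.4
shift,turn [0.0018 0.0664 0.0015] [ 0.0023 -0.     -0.0022]
```

View pics/w2.png

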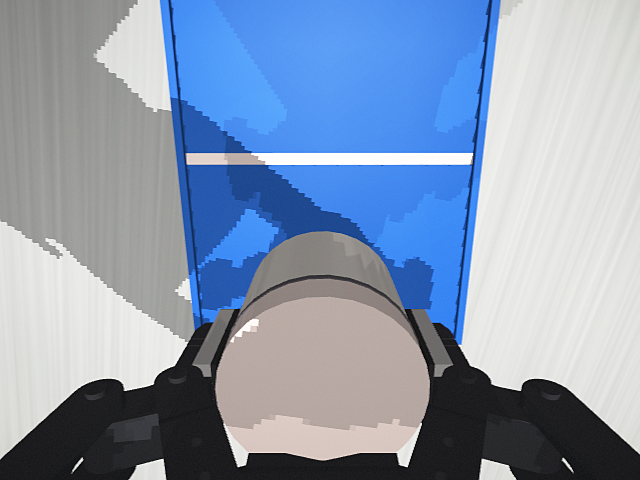

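Request:
play_rows(
  deltas=[
    [0.001,0.015,0.001,0,0,0],
    [0.0015,0.035,0.0015,0,0,0],
    [0.0015,0.05,0.0015,0,0,0],
    [0.0015,0.058,0.0015,0,0,0],
    [0.0015,0.062,0.0015,0,0,0],
    [0.0015,0.065,0.0015,0,0,0],
    [0.0015,0.065,0.0015,0,0,0],
    [0.0015,0.065,0.0015,0,0,0],
  ],
)

```text
t: 5.3
tcp_pos: [0.606, -0.2819, 0.0257]
tool_rot: [-0.539, 0.457, -0.458, 0.54]
force: [-0.2, 0.3, -2.9]
finger_gap: 0.688
```

Run:
```python
from h import *
go(TUBP[0],TUBP[1]-.0015,.0222,1.736)
```

```text
tcp [ 0.606  -0.2819  0.0257] psi 1.7358 gap 0.0588 F [-0.2  0.3 -2.9] t 5.3
shift,turn [-0.0015  0.0035 -0.0018] [-0.0009 -0.0002  0.0009]
```

Request:
play_rows(
  deltas=[
    [-0.001,0.001,-0.001,0,0,0],
    [-0.001,0.002,-0.001,0,0,0],
    [-0.001,0.0035,-0.001,0,0,0],
    [-0.001,0.0035,-0.001,0,0,0],
  ],
)

```text
t: 5.7
tcp_pos: [0.6045, -0.2809, 0.0223]
tool_rot: [-0.539, 0.457, -0.457, 0.54]
force: [-1.9, 0.7, 1.3]
finger_gap: 0.69
```

Request:
play_rows(
  deltas=[
    [0,0,0,0,0,0],
    [0,0,0,0,0,0],
    [0,0,0,0,0,0],
    [0,0,0,0,0,0],
    [0,0,0,0,0,0],
    [0,-0.02,0,0,0,0],
    [0,-0.06,0,0,0,0],
    [0,-0.1,0,0,0,0],
    [0,-0.14,0,0,0,0],
    [0,-0.17,0,0,0,0],
    [0,-0.18,0,0,0,0],
    [0,-0.18,0,0,0,0],
  ],
  gripper=0.0854,
)

```text
t: 6.9
tcp_pos: [0.6051, -0.2812, 0.2032]
tool_rot: [-0.539, 0.456, -0.458, 0.54]
force: [-0.3, 0.6, -0.1]
finger_gap: 1.0
```

Run:
```python
from h import *
go(.389,-.319,.15,1.736)
m=camera_model("wrist")
for z in (.006,.066): print(pix(m,[*TUBP,z]))
cv2.imwrite("pics/w3.png",snapshot("wrist")[:,:,::-1])
```

```text
tcp [ 0.6051 -0.2812  0.2032] psi 1.7359 gap 0.0854 F [-0.3  0.6 -0.1] t 6.9
shift,turn [ 0.0016  0.0526 -0.2195] [-0.0025 -0.0001  0.0024]
(np.float64(320.56223223680615), np.float64(203.0534631517783))
(np.float64(320.62653070604915), np.float64(222.27480132438356))
```

View pics/w3.png

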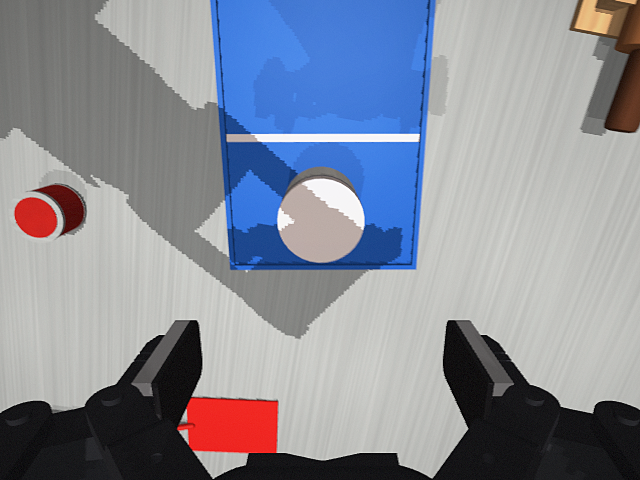

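Run:
```python
from h import *
m=camera_model("wrist")
g=cv2.imread("pics/w3.png")
cv2.imwrite("pics/w3c.png",cv2.resize(g[120:290,200:450],None,fx=3,fy=3,interpolation=cv2.INTER_CUBIC))
for x,y in((.08,-.11),(-.08,-.11),(0.08,.002),(-.08,0)): print(pix(m,[*half(*BL,x,y),.01]))
```

```text
(np.float64(415.87176948538263), np.float64(271.4552099261601))
(np.float64(228.7893673895568), np.float64(271.55477497764787))
(np.float64(425.82786197506925), np.float64(136.74242491104803))
(np.float64(219.0654673294058), np.float64(139.415890566246))
```

View pics/w3c.png

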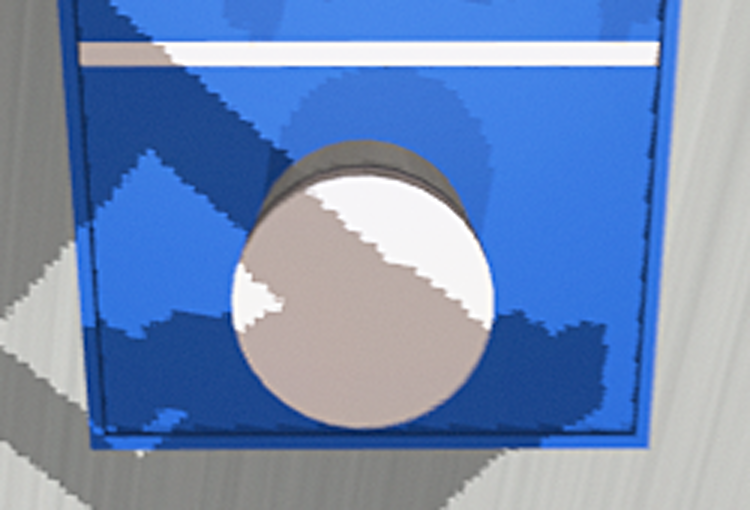

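Request:
play_rows(
  deltas=[
    [0,0.005,-0.03,0,0,0],
    [0,0.015,-0.07,0,0,0],
    [0,0.03,-0.11,0,0,0],
    [0.001,0.04,-0.15,0,0,0],
    [0.001,0.05,-0.185,0,0,0],
    [0.0015,0.0525,-0.21,0,0,0],
    [0.0015,0.0525,-0.2195,0,0,0],
    [0.0015,0.0525,-0.2195,0,0,0],
    [0.0015,0.0525,-0.2195,0,0,0],
  ],
)

```text
t: 7.85
tcp_pos: [0.3889, -0.3186, 0.1487]
tool_rot: [-0.539, 0.457, -0.457, 0.54]
force: [-0.7, -0.1, -0.1]
finger_gap: 1.002
```

Run:
```python
from h import *
go(.389,-.319,.004,1.736)
m=camera_model("wrist");g=snapshot("wrist")
print(pix(m,[.389,-.319,.034]))
u,v=map(int,pix(m,[.389,-.319,.034]))
cv2.imwrite("pics/w4.png",cv2.resize(g[v-80:v+80,u-100:u+100,::-1],None,fx=4,fy=4)); print(u-100,v-80)
```

```text
tcp [ 0.3889 -0.3186  0.1487] psi 1.7356 gap 0.0856 F [-0.7 -0.1 -0.1] t 7.85
shift,turn [ 4.000e-04  1.447e-01 -1.000e-04] [-0.0004 -0.0004 -0.    ]
(np.float64(322.1342278768317), np.float64(235.8394872986628))
222 155
```

View pics/w4.png

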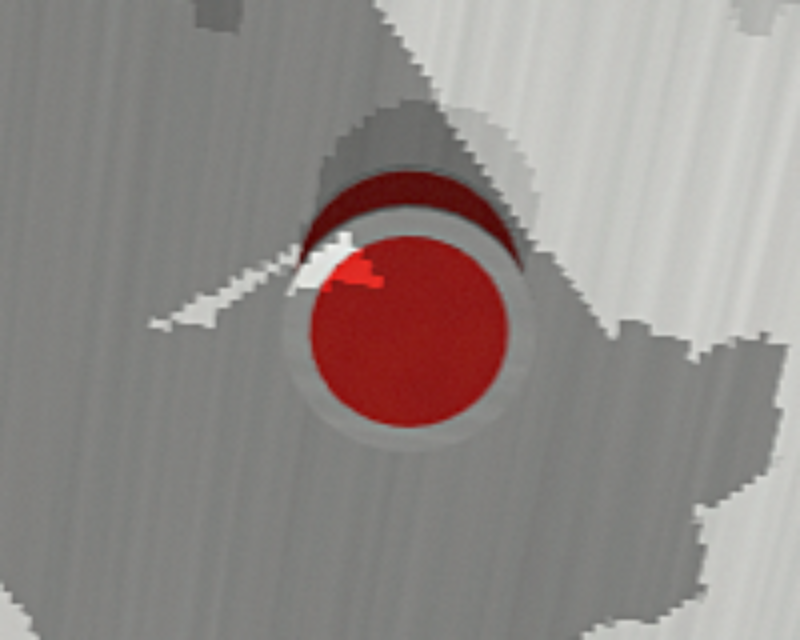

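Request:
play_rows(
  deltas=[
    [0.001,0.03,0,0,0,0],
    [0.002,0.06,0.0005,0,0,0],
    [0.002,0.09,0.0005,0,0,0],
    [0.002,0.115,0.0005,0,0,0],
    [0.002,0.132,0.0005,0,0,0],
    [0.002,0.142,0.0005,0,0,0],
    [0.002,0.1455,0.0005,0,0,0],
    [0.002,0.1455,0.0005,0,0,0],
  ],
)

```text
t: 8.7
tcp_pos: [0.3896, -0.3203, 0.0035]
tool_rot: [0.54, -0.457, 0.457, -0.54]
force: [0.4, 0.3, 0.6]
finger_gap: 1.005
```

Request:
play_rows(
  deltas=[
    [0,0,0,0,0,0],
    [0,0,0,0,0,0],
    [0,0,0,0,0,0],
    [0,0,0,0,0,0],
    [0,0,0,0,0,0],
    [0,0,0,0,0,0],
    [0,0,0,0,0,0],
    [0,0,0,0,0,0],
    [0,0,0,0,0,0],
  ],
  gripper=0.025,
  force=30,
)

```text
t: 9.6
tcp_pos: [0.3892, -0.3207, 0.0045]
tool_rot: [0.54, -0.457, 0.458, -0.539]
force: [0.4, -0.4, 5.7]
finger_gap: 0.46
```

Run:
```python
from h import *
go(TUBP[0],TUBP[1],.16,1.736)
```

```text
tcp [ 0.3892 -0.3207  0.0045] psi 1.7357 gap 0.0393 F [ 0.4 -0.4  5.7] t 9.6
shift,turn [-0.0054 -0.1554  0.2188] [-0.0007 -0.0003  0.0013]
```

Request:
play_rows(
  deltas=[
    [0,-0.015,0,0,0,0],
    [0,-0.04,0,0,0,0],
    [0,-0.075,0,0,0,0],
    [0,-0.11,0.01,0,0,0],
    [-0.001,-0.13,0.035,0,0,0],
    [-0.002,-0.13,0.075,0,0,0],
    [-0.003,-0.13,0.115,0,0,0],
    [-0.004,-0.13,0.155,0,0,0],
    [-0.005,-0.13,0.19,0,0,0],
    [-0.005,-0.13,0.21,0,0,0],
    [-0.005,-0.13,0.2185,0,0,0],
    [-0.005,-0.13,0.2185,0,0,0],
  ],
)

```text
t: 10.8
tcp_pos: [0.6039, -0.279, 0.1332]
tool_rot: [0.54, -0.457, 0.457, -0.54]
force: [-0.2, 0.5, -0.4]
finger_gap: 0.46
```

Request:
play_rows(
  deltas=[
    [0,0,0,0,0,0],
    [0,0,0,0,0,0],
  ],
)

```text
t: 11.0
tcp_pos: [0.6021, -0.2797, 0.1335]
tool_rot: [0.539, -0.458, 0.457, -0.539]
force: [-0.6, -0.4, -0.3]
finger_gap: 0.458
```

Run:
```python
from h import *
go(TUBP[0],TUBP[1],.071,1.736)
m=camera_model("wrist");g=snapshot("wrist");cv2.imwrite("pics/w5.png",g[:,:,::-1])
z=sense()["tcp_pos"][2]-.0045
print(pix(m,[*TUBP,z+.034]),pix(m,[*TUBP,.066]))
```

```text
tcp [ 0.6021 -0.2797  0.1335] psi 1.7347 gap 0.0391 F [-0.6 -0.4 -0.3] t 11.0
shift,turn [-0.      0.0625  0.002 ] [ 0.0014 -0.0013 -0.0009]
(np.float64(329.2650918508345), np.float64(368.94253746942337)) (np.float64(326.25236388487036), np.float64(260.98226695779647))
```

View pics/w5.png

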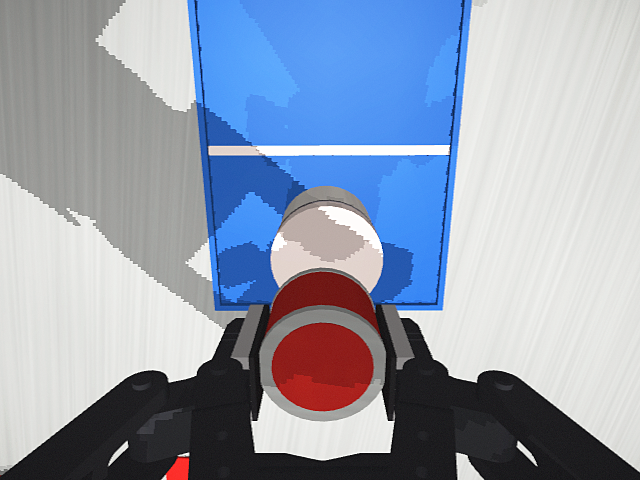

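Request:
play_rows(
  deltas=[
    [0,0.01,0.001,0,0,0],
    [0,0.025,0.002,0,0,0],
    [0,0.042,0.002,0,0,0],
    [0,0.054,0.002,0,0,0],
    [0,0.059,0.002,0,0,0],
    [0,0.061,0.002,0,0,0],
    [0,0.061,0.002,0,0,0],
    [0,0.061,0.002,0,0,0],
  ],
)

```text
t: 11.85
tcp_pos: [0.6061, -0.2794, 0.0732]
tool_rot: [-0.539, 0.457, -0.458, 0.54]
force: [0.6, 0.2, 0.1]
finger_gap: 0.458
```

Run:
```python
from h import *
go(TUBP[0],TUBP[1],.0705,1.736)
m=camera_model("wrist");g=snapshot("wrist");cv2.imwrite("pics/w6.png",g[:,:,::-1])
cv2.imwrite("pics/s6.png",cv2.resize(snapshot("side")[180:280,260:420,::-1],None,fx=5,fy=5))
```

```text
tcp [ 0.6061 -0.2794  0.0732] psi 1.7358 gap 0.0391 F [0.6 0.2 0.1] t 11.85
shift,turn [-0.0005  0.0027 -0.002 ] [-0.001  -0.0002  0.0009]
```

View pics/w6.png

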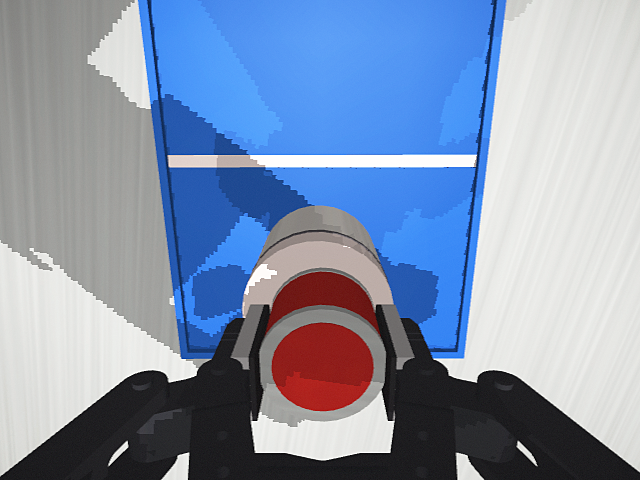

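View pics/s6.png

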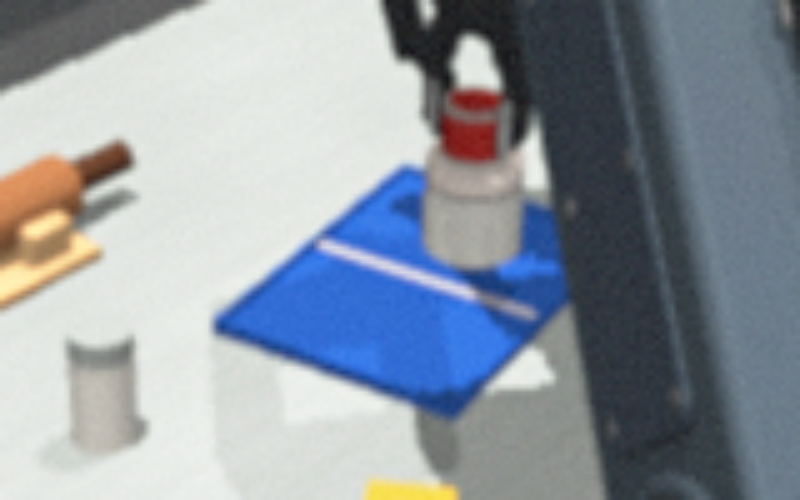

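Request:
play_rows(
  deltas=[
    [0,0.0005,-0.0013,0,0,0],
    [0,0.0015,-0.0013,0,0,0],
    [0,0.0027,-0.0013,0,0,0],
    [0,0.0027,-0.0013,0,0,0],
    [0,0.0027,-0.0013,0,0,0],
  ],
)

```text
t: 12.45
tcp_pos: [0.6044, -0.2794, 0.0705]
tool_rot: [0.54, -0.457, 0.457, -0.539]
force: [-1.3, 1.1, 4.7]
finger_gap: 0.457
```

Run:
```python
from h import *
go(TUBP[0],TUBP[1],.0705,1.736)
cv2.imwrite("pics/w7.png",cv2.resize(snapshot("wrist")[180:440,200:440,::-1],None,fx=2.3,fy=2.3))
```

```text
tcp [ 0.6044 -0.2794  0.0705] psi 1.7359 gap 0.039 F [-1.3  1.1  4.7] t 12.45
shift,turn [-0.0002  0.     -0.0004] [-0.0002 -0.0001  0.0003]
```

View pics/w7.png

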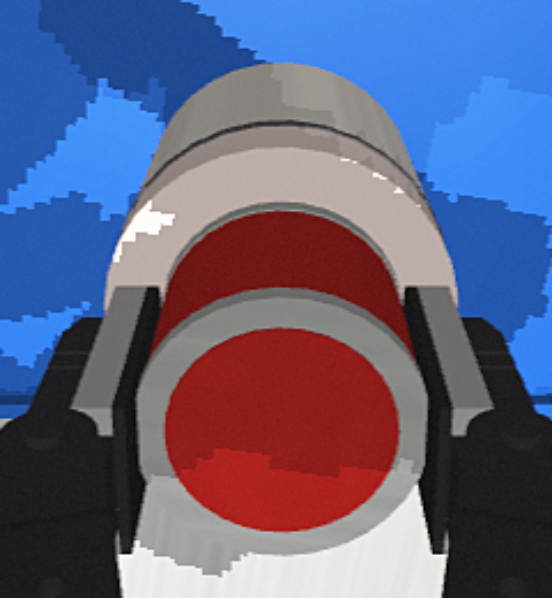

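The lid spans 107–458 in the crop and the tin is centred at 282, so it's centred, and contact reads about 5 N. Releasing.

Request:
play_rows(
  deltas=[
    [0,0,0,0,0,0],
    [0,0,0,0,0,0],
    [0,0,0,0,0,0],
    [0,0,0,0,0,0],
    [0,0,0,0,0,0],
    [0,-0.015,0,0,0,0],
    [0,-0.045,0,0,0,0],
    [0,-0.08,0,0,0,0],
    [0,-0.11,0,0,0,0],
    [0,-0.13,0,0,0,0],
    [0,-0.135,0,0,0,0],
    [0,-0.135,0,0,0,0],
  ],
  gripper=0.08,
)

```text
t: 13.7
tcp_pos: [0.6047, -0.2795, 0.2064]
tool_rot: [-0.539, 0.456, -0.458, 0.54]
force: [0.5, 0.4, -0.4]
finger_gap: 0.937
```

Run:
```python
from h import *
go(.428,-.003,.19,2.148)
cv2.imwrite("pics/w8.png",cv2.resize(snapshot("wrist")[120:340,180:480,::-1],None,fx=2.5,fy=2.5))
```

```text
tcp [ 0.6047 -0.2795  0.2064] psi 1.7359 gap 0.08 F [ 0.5  0.4 -0.4] t 13.7
shift,turn [-0.3019  0.0157 -0.1289] [-0.0015 -0.4121  0.0022]
```

View pics/w8.png

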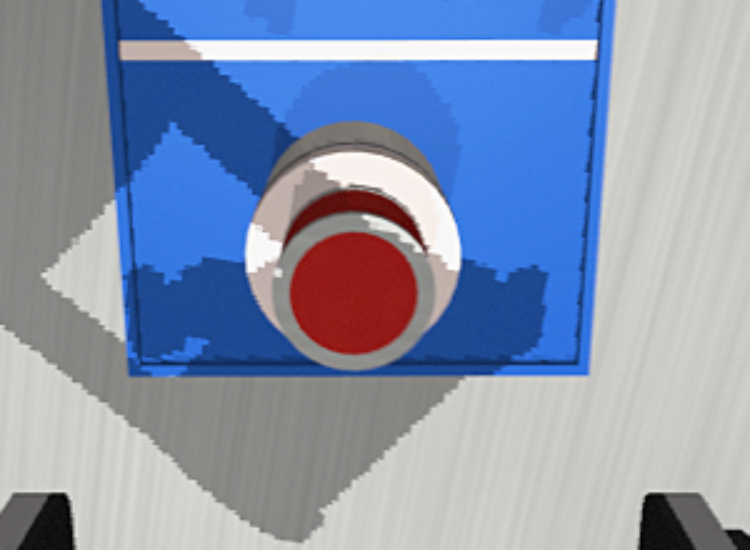

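Run:
```python
from h import *
m=camera_model("wrist")
print(w(m,321.6,222.3,.066),w(m,321.6,236.8,.1))
```

```text
[ 0.60328962 -0.27719437] [ 0.60328235 -0.27723702]
```

Request:
play_rows(
  deltas=[
    [-0.02,0,-0.008,0,-0.04,0],
    [-0.055,0.002,-0.023,0,-0.1,0],
    [-0.095,0.005,-0.04,0,-0.17,0],
    [-0.135,0.007,-0.057,0,-0.24,0],
    [-0.175,0.009,-0.075,0,-0.3,0],
    [-0.215,0.012,-0.092,0,-0.36,0],
    [-0.25,0.014,-0.107,0,-0.4,0],
    [-0.28,0.015,-0.12,0,-0.412,0],
    [-0.302,0.0157,-0.129,0,-0.412,0],
    [-0.302,0.0157,-0.129,0,-0.412,0],
    [-0.302,0.0157,-0.129,0,-0.412,0],
  ],
)

```text
t: 14.85
tcp_pos: [0.4273, -0.0024, 0.1886]
tool_rot: [0.622, -0.337, 0.336, -0.622]
force: [-0.3, -0.4, -0.4]
finger_gap: 0.939
```

Run:
```python
from h import *
go(.428,-.003,.012,2.148)
m=camera_model("wrist")
for x,y in((0,0),(22,33),(22,-33),(-22,-33),(-22,33)): print(pix(m,[*half((.428,-.003),.577,x/1000,y/1000),.042]))
cv2.imwrite("pics/w9.png",snapshot("wrist")[:,:,::-1])
```

```text
tcp [ 0.4273 -0.0024  0.1886] psi 2.1489 gap 0.0802 F [-0.3 -0.4 -0.4] t 14.85
shift,turn [0.001  0.1766 0.0005] [ 0.0009  0.0009 -0.0006]
(np.float64(323.0872230286825), np.float64(223.51684990029668))
(np.float64(355.0807732624382), np.float64(177.4049112787469))
(np.float64(352.77190437088973), np.float64(266.6955193224094))
(np.float64(293.18955231051797), np.float64(266.6080213086119))
(np.float64(291.3146449840367), np.float64(177.30117292324928))
```

View pics/w9.png

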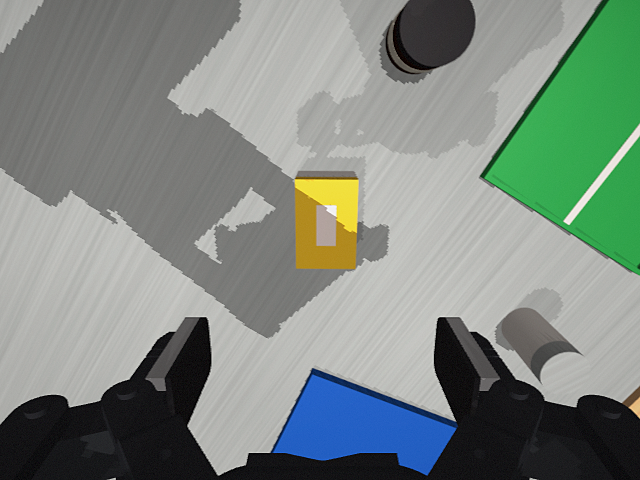

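Request:
play_rows(
  deltas=[
    [0.001,0.03,0.001,0,0,0],
    [0.003,0.07,0.002,0,0,0],
    [0.003,0.105,0.002,0,0,0],
    [0.003,0.135,0.002,0,0,0],
    [0.003,0.16,0.002,0,0,0],
    [0.003,0.175,0.002,0,0,0],
    [0.003,0.181,0.002,0,0,0],
    [0.003,0.181,0.002,0,0,0],
    [0.003,0.181,0.002,0,0,0],
  ],
)

```text
t: 15.8
tcp_pos: [0.4315, -0.0046, 0.0084]
tool_rot: [-0.621, 0.337, -0.338, 0.622]
force: [-0.2, -0.4, 0.2]
finger_gap: 0.937
```

Request:
play_rows(
  deltas=[
    [0,0,0,0,0,0],
    [0,0,0,0,0,0],
    [0,0,0,0,0,0],
    [0,0,0,0,0,0],
    [0,0,0,0,0,0],
    [0,0,0,0,0,0],
    [0,0,0,0,0,0],
    [0,0,0,0,0,0],
    [0,0,0,0,0,0],
  ],
  gripper=0.028,
  force=45,
)

```text
t: 16.7
tcp_pos: [0.4313, -0.0041, 0.0091]
tool_rot: [-0.622, 0.336, -0.338, 0.622]
force: [-0.3, -0.3, 5.9]
finger_gap: 0.505
```

Run:
```python
from h import *
print(BUTP);go(BUTP[0],BUTP[1],.16,1.736)
```

```text
[ 0.58656849 -0.17472419]
tcp [ 0.4313 -0.0041  0.0091] psi 2.1481 gap 0.0431 F [-0.3 -0.3  5.9] t 16.7
shift,turn [ 0.2279 -0.1506  0.0372] [-0.0014  0.4121  0.0011]
```

Request:
play_rows(
  deltas=[
    [0,-0.015,0,0,0,0],
    [0,-0.045,0,0,0,0],
    [0,-0.08,0,0,0,0],
    [0.02,-0.11,0.003,0,0.05,0],
    [0.055,-0.12,0.009,0,0.13,0],
    [0.095,-0.12,0.015,0,0.21,0],
    [0.135,-0.12,0.022,0,0.29,0],
    [0.175,-0.12,0.028,0,0.36,0],
    [0.205,-0.12,0.033,0,0.4,0],
    [0.221,-0.12,0.036,0,0.412,0],
    [0.228,-0.12,0.037,0,0.412,0],
    [0.228,-0.12,0.037,0,0.412,0],
  ],
)

```text
t: 17.9
tcp_pos: [0.5859, -0.1751, 0.1277]
tool_rot: [0.54, -0.458, 0.457, -0.539]
force: [-0.8, 0.2, -2.6]
finger_gap: 0.508
```

Request:
play_rows(
  deltas=[
    [0,0,0,0,0,0],
    [0,0,0,0,0,0],
  ],
)

```text
t: 18.1
tcp_pos: [0.5849, -0.1736, 0.128]
tool_rot: [0.54, -0.458, 0.456, -0.54]
force: [-0.1, -0.0, -1.9]
finger_gap: 0.506
```

Run:
```python
from h import *
go(BUTP[0],BUTP[1],.0151,1.736)
m=camera_model("wrist");z=sense()["tcp_pos"][2]-.009+.042
for x,y in((22,33),(22,-33),(-22,-33),(-22,33)): print(pix(m,[*half(BUTP,.1655,x/1000,y/1000),z]))
for x,y in((80,0),(-80,0),(80,110),(-80,110)):print("tray",pix(m,[*half(*BL,x/1000,y/1000),.01]))
cv2.imwrite("pics/w10.png",snapshot("wrist")[:,:,::-1])
```

```text
tcp [ 0.5849 -0.1736  0.128 ] psi 1.7367 gap 0.0432 F [-0.1 -0.  -1.9] t 18.1
shift,turn [0.0016 0.1129 0.0016] [ 0.0017  0.0007 -0.0014]
(np.float64(405.8590396775861), np.float64(280.3637898980652))
(np.float64(393.484996079432), np.float64(464.2820697728648))
(np.float64(260.7905209997176), np.float64(464.1974972057708))
(np.float64(250.5704197059543), np.float64(280.2326793760044))
tray (np.float64(440.67291912771304), np.float64(309.7483960532961))
tray (np.float64(208.28084552377578), np.float64(309.55986325501095))
tray (np.float64(456.5209651262081), np.float64(146.49440666226602))
tray (np.float64(193.3988177206635), np.float64(146.2326030112966))
```

View pics/w10.png

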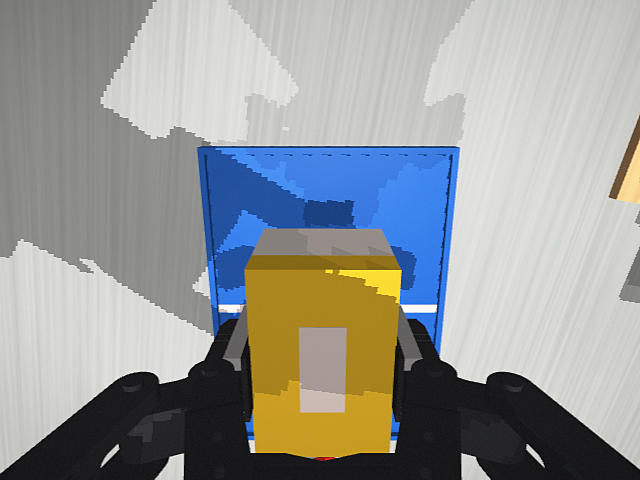

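Request:
play_rows(
  deltas=[
    [0.001,0.02,0.001,0,0,0],
    [0.0025,0.04,0.0025,0,0,0],
    [0.0025,0.06,0.0025,0,0,0],
    [0.0025,0.075,0.0025,0,0,0],
    [0.0025,0.08,0.0025,0,0,0],
    [0.0025,0.08,0.0025,0,0,0],
    [0.0025,0.08,0.0025,0,0,0],
    [0.0025,0.08,0.0025,0,0,0],
  ],
)

```text
t: 18.95
tcp_pos: [0.5898, -0.1773, 0.0492]
tool_rot: [-0.539, 0.456, -0.458, 0.54]
force: [0.3, 0.1, -2.2]
finger_gap: 0.508
```

```bash
cat > bt.py <<'E'
from h import *
import sys
go(BUTP[0],BUTP[1],.0151,1.736)
m=camera_model("wrist");z=sense()["tcp_pos"][2]-.009+.042
for x,y in((22,33),(-22,33)): print(pix(m,[*half(BUTP,.1655,x/1000,y/1000),z]))
for x,y in((80,0),(-80,0),(80,110),(-80,110)):print("tray",pix(m,[*half(*BL,x/1000,y/1000),.01]))
cv2.imwrite(sys.argv[1],snapshot("wrist")[:,:,::-1])
E
python3 bt.py pics/w11.png
```

```text
tcp [ 0.5898 -0.1773  0.0492] psi 1.7359 gap 0.0434 F [ 0.3  0.1 -2.2] t 18.95
shift,turn [-0.0031  0.0341 -0.0028] [-0.0017 -0.0001  0.0012]
(np.float64(392.1584979246183), np.float64(265.79148992206103))
(np.float64(234.96985360196828), np.float64(265.97574561726697))
tray (np.float64(474.52528385338803), np.float64(372.3303885771153))
tray (np.float64(158.89918618658388), np.float64(372.9743078124161))
tray (np.float64(503.51537210140555), np.float64(151.76220838643985))
tray (np.float64(127.80629089142693), np.float64(151.85422679923838))
```

View pics/w11.png

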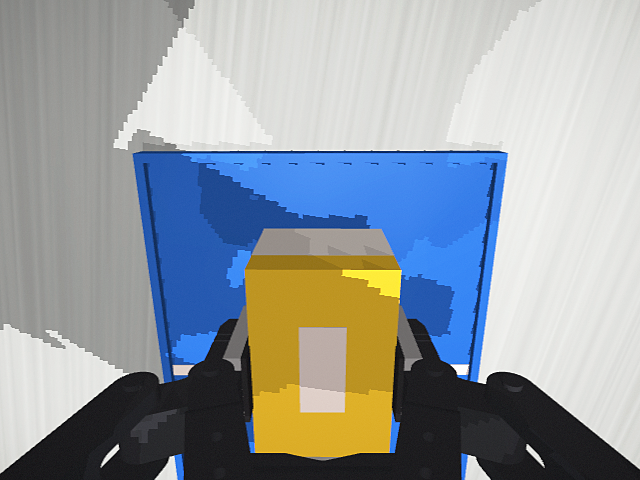

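Request:
play_rows(
  deltas=[
    [-0.001,0.01,-0.001,0,0,0],
    [-0.0013,0.02,-0.0012,0,0,0],
    [-0.0013,0.028,-0.0012,0,0,0],
    [-0.0013,0.031,-0.0012,0,0,0],
    [-0.0013,0.031,-0.0012,0,0,0],
    [-0.0013,0.031,-0.0012,0,0,0],
    [-0.0013,0.031,-0.0012,0,0,0],
    [-0.0013,0.031,-0.0012,0,0,0],
  ],
)

```text
t: 19.8
tcp_pos: [0.588, -0.176, 0.0176]
tool_rot: [-0.539, 0.457, -0.457, 0.54]
force: [0.1, -0.7, -2.3]
finger_gap: 0.505
```

```bash
python3 bt.py pics/w12.png
```

```text
tcp [ 0.588  -0.176   0.0176] psi 1.7359 gap 0.0432 F [ 0.1 -0.7 -2.3] t 19.8
shift,turn [-0.0015  0.0025 -0.0012] [-0.0006 -0.0001  0.0005]
(np.float64(397.4864944007941), np.float64(270.869394896584))
(np.float64(240.92890999240473), np.float64(271.01025856501144))
tray (np.float64(503.216512253198), np.float64(419.2755973736919))
tray (np.float64(136.47504589551937), np.float64(419.91794463792183))
tray (np.float64(544.3779740556848), np.float64(165.4313655767462))
tray (np.float64(94.17841852140472), np.float64(165.5644546985306))
```

View pics/w12.png

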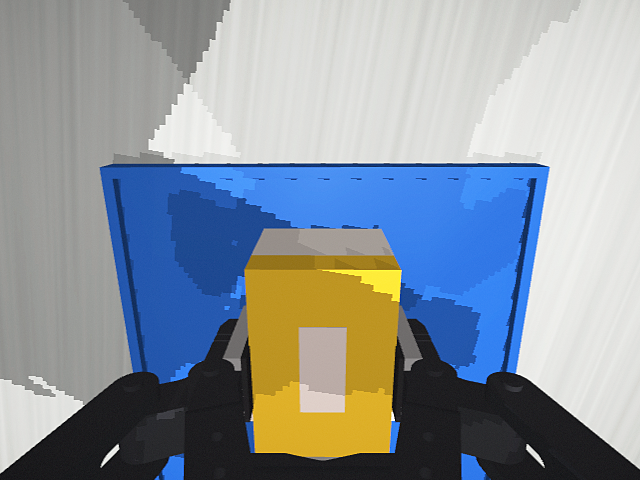

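Request:
play_rows(
  deltas=[
    [0,0.001,0,0,0,0],
    [0,0.002,0,0,0,0],
    [0,0.003,0,0,0,0],
    [0,0.003,0,0,0,0],
  ],
)

```text
t: 20.25
tcp_pos: [0.5878, -0.1759, 0.0151]
tool_rot: [-0.54, 0.457, -0.457, 0.54]
force: [-1.6, 1.1, 3.8]
finger_gap: 0.51
```

Request:
play_rows(
  deltas=[
    [0,0,0,0,0,0],
    [0,0,0,0,0,0],
    [0,0,0,0,0,0],
    [0,0,0,0,0,0],
    [0,0,0,0,0,0],
    [0,-0.015,0,0,0,0],
    [0,-0.05,0,0,0,0],
    [0,-0.09,0,0,0,0],
    [0,-0.13,0,0,0,0],
    [0,-0.165,0,0,0,0],
    [0,-0.18,0,0,0,0],
    [0,-0.18,0,0,0,0],
  ],
  gripper=0.08,
)

```text
t: 21.45
tcp_pos: [0.5895, -0.1767, 0.1985]
tool_rot: [-0.539, 0.454, -0.46, 0.54]
force: [0.1, 0.1, -0.0]
finger_gap: 0.94
```

Run:
```python
from h import *
go(.4087,.2855,.2,1.62)
m=camera_model("wrist")
for x,y in((22,33),(22,-33),(-22,-33),(-22,33)): print(pix(m,[*half(BUTP,.1655,x/1000,y/1000),.048]))
for x,y in((80,110),(-80,110)):print("tray",pix(m,[*half(*BL,x/1000,y/1000),.01]))
cv2.imwrite("pics/w13.png",snapshot("wrist")[:,:,::-1])
```

```text
tcp [ 0.5895 -0.1767  0.1985] psi 1.736 gap 0.0803 F [ 0.1  0.1 -0. ] t 21.45
shift,turn [-0.4857 -0.0044 -0.1023] [-0.0067  0.116   0.0044]
(np.float64(348.67973181210107), np.float64(170.4436978815957))
(np.float64(346.9108844813103), np.float64(259.35066903134145))
(np.float64(287.8117494792149), np.float64(259.5114651178422))
(np.float64(285.40186176620534), np.float64(170.50909232221233))
tray (np.float64(421.68855956601476), np.float64(131.44855011857177))
tray (np.float64(212.10978814745766), np.float64(131.5101116532336))
```

View pics/w13.png

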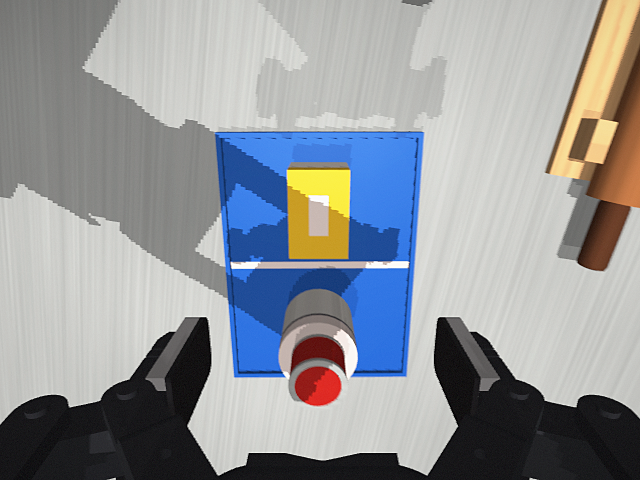

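Request:
play_rows(
  deltas=[
    [-0.02,0,-0.004,0,0.005,0],
    [-0.06,0,-0.012,0,0.015,0],
    [-0.105,0,-0.022,0,0.025,0],
    [-0.15,0,-0.032,0,0.035,0],
    [-0.195,0,-0.041,0,0.047,0],
    [-0.24,-0.001,-0.05,0,0.06,0],
    [-0.285,-0.002,-0.06,0,0.07,0],
    [-0.33,-0.002,-0.07,0,0.08,0],
    [-0.375,-0.003,-0.08,0,0.09,0],
    [-0.42,-0.003,-0.089,-0.003,0.1,0.002],
    [-0.46,-0.004,-0.097,-0.004,0.11,0.003],
    [-0.4857,-0.004,-0.1023,-0.004,0.116,0.003],
  ],
)

```text
t: 22.7
tcp_pos: [0.4044, 0.2882, 0.197]
tool_rot: [0.514, -0.49, 0.485, -0.511]
force: [0.3, -0.4, -0.5]
finger_gap: 0.936
```

Request:
play_rows(
  deltas=[
    [0,0,0,0,0,0],
    [0,0,0,0,0,0],
    [0,0,0,0,0,0],
  ],
)

```text
t: 23.0
tcp_pos: [0.4069, 0.2854, 0.1975]
tool_rot: [0.513, -0.49, 0.486, -0.511]
force: [0.4, -0.2, 0.2]
finger_gap: 0.938
```

Run:
```python
from h import *
go(.4087,.2855,.2,1.62)
m=camera_model("wrist")
print(pix(m,[.4087,.2855,.062]),pix(m,[.4087,.2855,.018]))
cv2.imwrite("pics/w14.png",snapshot("wrist")[:,:,::-1])
```

```text
tcp [0.4069 0.2854 0.1975] psi 1.619 gap 0.0801 F [ 0.4 -0.2  0.2] t 23.0
shift,turn [-0.     -0.0025  0.0018] [ 0.0057 -0.001  -0.0018]
(np.float64(325.8931600757244), np.float64(226.74078774745342)) (np.float64(325.62813685971133), np.float64(211.6413231174276))
```

View pics/w14.png

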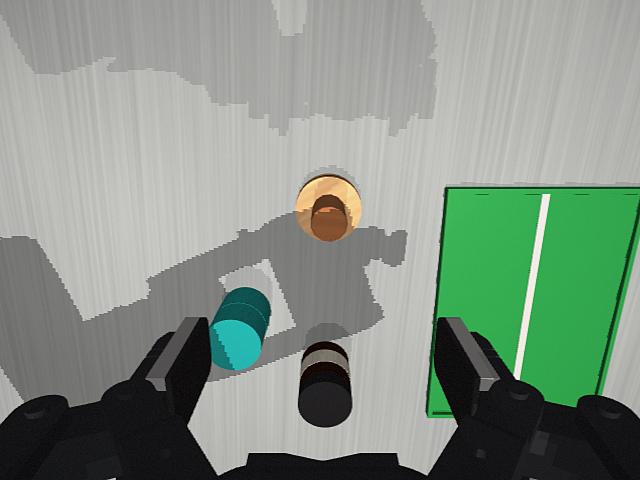

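Request:
play_rows(
  deltas=[
    [0,0.03,0.001,0.003,0,-0.001],
    [-0.001,0.065,0.0025,0.005,0,-0.001],
    [-0.001,0.1,0.0025,0.005,0,-0.001],
    [-0.001,0.13,0.0025,0.005,0,-0.001],
    [-0.001,0.155,0.0025,0.005,0,-0.001],
    [-0.001,0.168,0.0025,0.005,0,-0.001],
    [-0.001,0.1735,0.0025,0.005,0,-0.001],
    [-0.001,0.1735,0.0025,0.005,0,-0.001],
    [-0.001,0.1735,0.0025,0.005,0,-0.001],
  ],
)

```text
t: 23.95
tcp_pos: [0.4095, 0.2881, 0.0256]
tool_rot: [-0.511, 0.488, -0.488, 0.513]
force: [-0.2, -0.3, 0.1]
finger_gap: 0.938
```

Request:
play_rows(
  deltas=[
    [0,0,0,0,0,0],
    [0,0,0,0,0,0],
    [0,0,0,0,0,0],
    [0,0,0,0,0,0],
    [0,0,0,0,0,0],
    [0,0,0,0,0,0],
    [0,0,0,0,0,0],
    [0,0,0,0,0,0],
    [0,0,0,0,0,0],
    [0,0,0,0,0,0],
    [0,0,0,0,0,0],
  ],
  gripper=0.012,
  force=40,
)

```text
t: 25.05
tcp_pos: [0.409, 0.2881, 0.0253]
tool_rot: [-0.511, 0.488, -0.487, 0.513]
force: [0.0, -0.8, 6.3]
finger_gap: 0.297
```

Run:
```python
from h import *
print(STP);go(STP[0],STP[1],.12,1.62)
cv2.imwrite("pics/w15.png",snapshot("wrist")[:,:,::-1])
```

```text
[0.54974844 0.19898182]
tcp [0.409  0.2881 0.0253] psi 1.6199 gap 0.0253 F [ 0.  -0.8  6.3] t 25.05
shift,turn [ 0.0958 -0.0946  0.1364] [-0.0018 -0.0001 -0.0021]
```

View pics/w15.png

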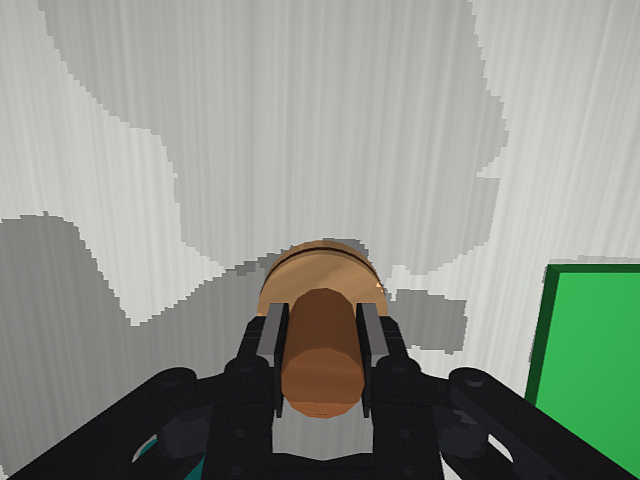

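Run:
```python
from h import *
m=camera_model("wrist");s=sense()
for v in (378,382,386): print(w(m,323,v,.062))
print(s["tcp_pos"])
# tool-frame check with tin: pixel (323,364) in w5 at TCP+.0295
Rt=rot(1.62).as_matrix()
for pp,h_ in(((323,382),.0367),((323,364),.0295)):
    q=np.r_[w(m,*pp,s["tcp_pos"][2]+h_)-s["tcp_pos"][:2],0];print(Rt.T@q)
```

```text
[0.40878707 0.28989453]
[0.40885719 0.28850061]
[0.4089278  0.28709711]
[0.40900312 0.28816729 0.0253275 ]
[-0.00036022  0.         -0.00012954]
[-1.71676272e-03  0.00000000e+00 -8.99239894e-05]
```

Request:
play_rows(
  deltas=[
    [0,-0.015,0,0,0,0],
    [0,-0.04,0,0,0,0],
    [0.005,-0.065,0.007,0,0,0],
    [0.02,-0.075,0.03,0,0,0],
    [0.04,-0.075,0.06,0,0,0],
    [0.06,-0.075,0.09,0,0,0],
    [0.08,-0.075,0.115,0,0,0],
    [0.09,-0.075,0.13,0,0,0],
    [0.0955,-0.075,0.1364,0,0,0],
    [0.0955,-0.075,0.1364,0,0,0],
    [0.0955,-0.075,0.1364,0,0,0],
    [0.0955,-0.075,0.1364,0,0,0],
  ],
)

```text
t: 26.3
tcp_pos: [0.5477, 0.1999, 0.0994]
tool_rot: [-0.512, 0.488, -0.486, 0.513]
force: [1.0, -1.0, -1.5]
finger_gap: 0.293
```

```bash
cat > st.py <<'E'
from h import *
import sys
go(STP[0],STP[1],.0313,1.62)
m=camera_model("wrist");z=sense()["tcp_pos"][2]-.0253
for zz in (.062,.018): print("stamp",pix(m,[*STP,z+zz]))
for x,y in((80,110),(-80,110),(80,-110),(-80,-110)):print("tray",pix(m,[*half(*GR,x/1000,y/1000),.01]))
for y in(90,0):print("stripe",pix(m,[*half(*GR,0,y/1000),.006]))
cv2.imwrite(sys.argv[1],snapshot("wrist")[:,:,::-1])
E
python3 st.py pics/w16.png
```

```text
tcp [0.5477 0.1999 0.0994] psi 1.6211 gap 0.025 F [ 1.  -1.  -1.5] t 26.3
shift,turn [0.0012 0.0681 0.0021] [ 0.0013  0.0011 -0.0018]
stamp (np.float64(329.4846430407162), np.float64(386.0947788336149))
stamp (np.float64(327.56908621427283), np.float64(316.3367214873983))
tray (np.float64(560.1947975349751), np.float64(43.545520246246156))
tray (np.float64(243.13267055159702), np.float64(43.371993628585756))
tray (np.float64(502.6266548710365), np.float64(406.37573471584165))
tray (np.float64(262.0777161930584), np.float64(406.416490028524))
stripe (np.float64(398.1288552859613), np.float64(86.09988597977699))
stripe (np.float64(389.668395751867), np.float64(247.65652602898177))
```

View pics/w16.png

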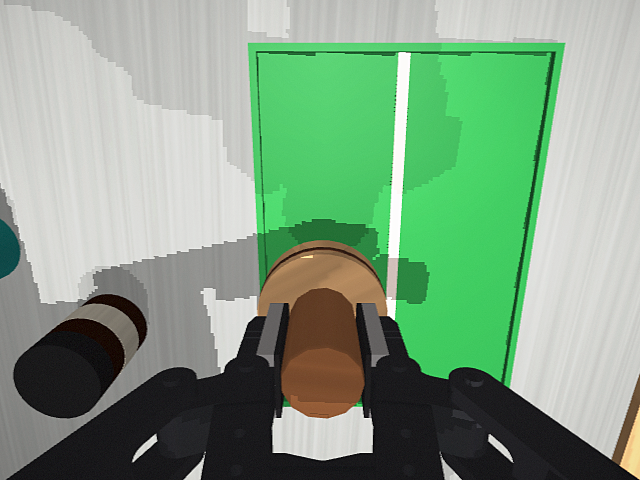

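Request:
play_rows(
  deltas=[
    [0.001,0.01,0.002,0,0,0],
    [0.001,0.025,0.003,0,0,0],
    [0.001,0.04,0.003,0,0,0],
    [0.001,0.052,0.003,0,0,0],
    [0.001,0.06,0.003,0,0,0],
    [0.001,0.062,0.003,0,0,0],
    [0.001,0.062,0.003,0,0,0],
    [0.001,0.062,0.003,0,0,0],
    [0.001,0.062,0.003,0,0,0],
  ],
)

```text
t: 27.25
tcp_pos: [0.5532, 0.1985, 0.0383]
tool_rot: [-0.511, 0.488, -0.488, 0.513]
force: [-0.3, 0.7, -0.8]
finger_gap: 0.291
```

```bash
python3 st.py pics/w17.png
```

```text
tcp [0.5532 0.1985 0.0383] psi 1.6198 gap 0.0249 F [-0.3  0.7 -0.8] t 27.25
shift,turn [-0.0007  0.007  -0.0034] [-0.0023 -0.0002 -0.0019]
stamp (np.float64(312.0455419771109), np.float64(381.0970467669198))
stamp (np.float64(314.1202505325409), np.float64(312.3632162305371))
tray (np.float64(635.6340331263762), np.float64(13.664447490369753))
tray (np.float64(197.53207135027037), np.float64(13.754310377757037))
tray (np.float64(540.4349896007911), np.float64(481.58443025760494))
tray (np.float64(236.05840098844763), np.float64(482.9063532247108))
stripe (np.float64(411.2396317684189), np.float64(73.48803648026853))
stripe (np.float64(398.5611572737572), np.float64(286.5498775016301))
```

View pics/w17.png

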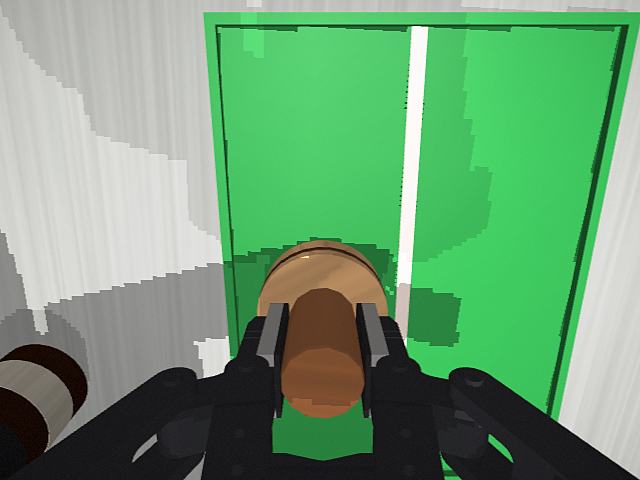

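Request:
play_rows(
  deltas=[
    [0,0.002,-0.001,0,0,0],
    [0,0.004,-0.001,0,0,0],
    [0,0.0055,-0.001,0,0,0],
    [0,0.007,-0.001,0,0,0],
    [0,0.007,-0.001,0,0,0],
  ],
)

```text
t: 27.8
tcp_pos: [0.5516, 0.1983, 0.0314]
tool_rot: [-0.512, 0.488, -0.487, 0.513]
force: [-0.5, 0.1, 4.7]
finger_gap: 0.292
```

Request:
play_rows(
  deltas=[
    [0,0,0,0,0,0],
    [0,0,0,0,0,0],
    [0,0,0,0,0,0],
    [0,0,0,0,0,0],
    [0,0,0,0,0,0],
    [0,-0.015,0,0,0,0],
    [0,-0.05,0,0,0,0],
    [0,-0.09,0,0,0,0],
    [0,-0.13,0,0,0,0],
    [0,-0.16,0,0,0,0],
    [0,-0.165,0,0,0,0],
    [0,-0.165,0,0,0,0],
  ],
  gripper=0.08,
)

```text
t: 29.0
tcp_pos: [0.5521, 0.1982, 0.1976]
tool_rot: [-0.51, 0.487, -0.488, 0.514]
force: [-0.4, -0.3, -0.2]
finger_gap: 0.936
```

Run:
```python
from h import *
go(.4135,.1359,.2,3.19)
m=camera_model("wrist")
for zz in (.068,.024): print("stamp",pix(m,[*STP,zz]))
for x,y in((80,110),(-80,110),(80,-110),(-80,-110)):print("tray",pix(m,[*half(*GR,x/1000,y/1000),.01]))
cv2.imwrite("pics/w18.png",snapshot("wrist")[:,:,::-1])
```

```text
tcp [0.5521 0.1982 0.1976] psi 1.6199 gap 0.08 F [-0.4 -0.3 -0.2] t 29.0
shift,turn [ 0.0554 -0.0031 -0.1415] [-0.0051 -1.5701  0.0018]
stamp (np.float64(317.8612299217337), np.float64(227.8294958394797))
stamp (np.float64(318.05283504147735), np.float64(212.33504740243768))
tray (np.float64(479.738178537964), np.float64(60.092354005400864))
tray (np.float64(259.6078439862638), np.float64(60.1524088798823))
tray (np.float64(451.4978622150717), np.float64(328.9596366085545))
tray (np.float64(271.152885521652), np.float64(329.6800047250107))
```

View pics/w18.png

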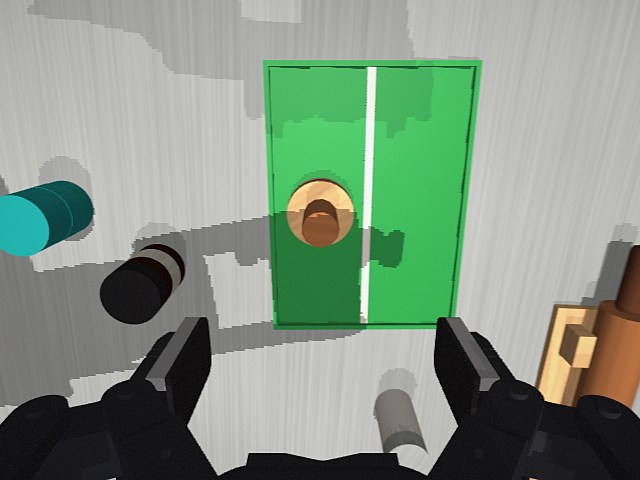

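Request:
play_rows(
  deltas=[
    [0.003,0,-0.007,0,-0.12,0],
    [0.009,0,-0.023,0,-0.26,0],
    [0.016,0,-0.041,0,-0.4,0],
    [0.023,0,-0.059,-0.001,-0.54,0],
    [0.03,-0.001,-0.077,-0.001,-0.68,0],
    [0.037,-0.001,-0.094,-0.002,-0.82,0],
    [0.043,-0.002,-0.11,-0.002,-0.96,0],
    [0.049,-0.002,-0.125,-0.003,-1.1,0],
    [0.053,-0.002,-0.136,-0.003,-1.24,0],
    [0.0554,-0.003,-0.1415,-0.004,-1.38,0.001],
    [0.0554,-0.003,-0.1415,-0.004,-1.52,0.001],
    [0.0554,-0.003,-0.1415,-0.004,-1.57,0.001],
  ],
)

```text
t: 30.25
tcp_pos: [0.4112, 0.1355, 0.1969]
tool_rot: [0.707, 0.016, -0.021, -0.707]
force: [0.2, 0.4, -0.2]
finger_gap: 0.938
```

Request:
play_rows(
  deltas=[
    [0,0,0,0,0,0],
    [0,0,0,0,0,0],
    [0,0,0,0,0,0],
  ],
)

```text
t: 30.55
tcp_pos: [0.4125, 0.1357, 0.1978]
tool_rot: [0.707, 0.015, -0.018, -0.707]
force: [-0.1, 0.5, -1.1]
finger_gap: 0.936
```

Run:
```python
from h import *
go(.4135,.1359,.014,3.19)
m=camera_model("wrist")
print(pix(m,[.4135,.1359,.06]))
cv2.imwrite("pics/w19.png",snapshot("wrist")[:,:,::-1])
```

```text
tcp [0.4125 0.1357 0.1978] psi -3.0941 gap 0.0799 F [-0.1  0.5 -1.1] t 30.55
shift,turn [1.800e-03 1.838e-01 1.000e-04] [ 0.0002 -0.001  -0.004 ]
(np.float64(323.06437828592874), np.float64(228.41188105210657))
```

View pics/w19.png

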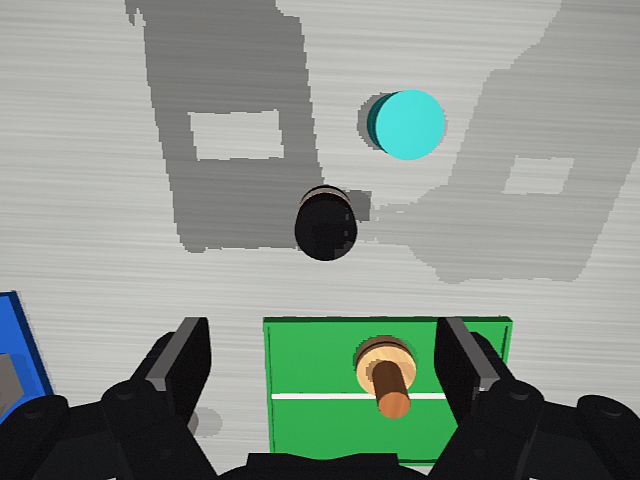

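Request:
play_rows(
  deltas=[
    [0.001,0.03,0.001,0,0,-0.002],
    [0.003,0.07,0.0015,0,0,-0.003],
    [0.003,0.105,0.0015,0,0,-0.003],
    [0.003,0.135,0.0015,0,0,-0.003],
    [0.003,0.16,0.0015,0,0,-0.003],
    [0.003,0.178,0.0015,0,0,-0.003],
    [0.003,0.184,0.0015,0,0,-0.003],
    [0.003,0.184,0.0015,0,0,-0.003],
    [0.003,0.184,0.0015,0,0,-0.003],
  ],
)

```text
t: 31.5
tcp_pos: [0.4158, 0.1374, 0.0149]
tool_rot: [0.707, 0.018, -0.016, -0.707]
force: [-0.5, -0.0, 0.4]
finger_gap: 0.939
```

Request:
play_rows(
  deltas=[
    [0,0,0,0,0,0],
    [0,0,0,0,0,0],
    [0,0,0,0,0,0],
    [0,0,0,0,0,0],
    [0,0,0,0,0,0],
    [0,0,0,0,0,0],
    [0,0,0,0,0,0],
    [0,0,0,0,0,0],
    [0,0,0,0,0,0],
  ],
  gripper=0.028,
  force=45,
)

```text
t: 32.4
tcp_pos: [0.4159, 0.1374, 0.0154]
tool_rot: [0.707, 0.018, -0.016, -0.707]
force: [-0.4, 0.1, 6.7]
finger_gap: 0.504
```

Run:
```python
from h import *
print(JARP);go(JARP[0],JARP[1],.12,3.19)
m=camera_model("wrist")
cv2.imwrite("pics/w20.png",snapshot("wrist")[:,:,::-1])
for v in(370,380,390,400,410): print(v,w(m,322,v,.06))
```

```text
[0.62565156 0.20281818]
tcp [0.4159 0.1374 0.0154] psi -3.0934 gap 0.043 F [-0.4  0.1  6.7] t 32.4
shift,turn [ 0.2129 -0.1041  0.0552] [ 0.0001 -0.0002  0.0025]
370 [0.40508013 0.13654424]
380 [0.40829177 0.13670069]
390 [0.41156004 0.1368599 ]
400 [0.41488646 0.13702194]
410 [0.41827259 0.13718689]
```

View pics/w20.png

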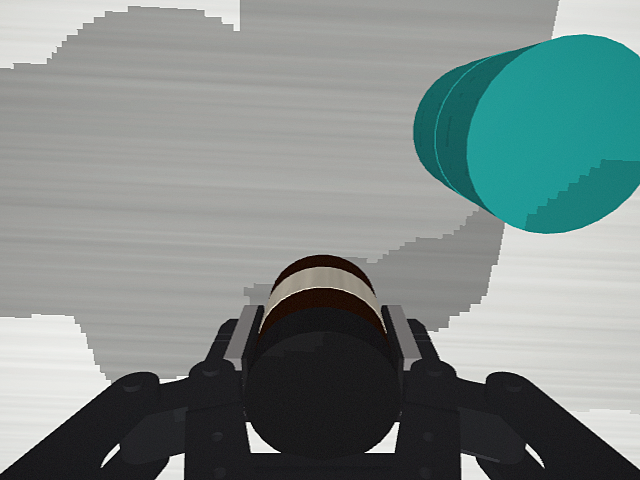

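Request:
play_rows(
  deltas=[
    [0,-0.015,0,0,0,0.001],
    [0,-0.045,0,0,0,0.002],
    [0,-0.08,0,0,0,0.002],
    [0.015,-0.11,0.004,0,0,0.002],
    [0.045,-0.12,0.012,0,0,0.002],
    [0.08,-0.12,0.021,0,0,0.002],
    [0.115,-0.12,0.03,0,0,0.002],
    [0.15,-0.12,0.039,0,0,0.002],
    [0.18,-0.12,0.047,0,0,0.002],
    [0.203,-0.12,0.053,0,0,0.002],
    [0.215,-0.12,0.0555,0,0,0.002],
    [0.215,-0.12,0.0555,0,0,0.002],
  ],
)

```text
t: 33.65
tcp_pos: [0.6286, 0.2034, 0.1343]
tool_rot: [0.707, 0.017, -0.017, -0.707]
force: [-0.3, 0.2, -1.5]
finger_gap: 0.509
```

Request:
play_rows(
  deltas=[
    [0,0,0,0,0,0],
    [0,0,0,0,0,0],
    [0,0,0,0,0,0],
  ],
)

```text
t: 33.95
tcp_pos: [0.6262, 0.203, 0.1345]
tool_rot: [0.707, 0.016, -0.018, -0.707]
force: [-0.2, -0.1, -2.4]
finger_gap: 0.502
```

```bash
cat > jr.py <<'E'
from h import *
import sys
go(JARP[0]+.002,JARP[1],.0215,3.19)
m=camera_model("wrist");z=sense()["tcp_pos"][2]-.0154
print("jar",pix(m,[*JARP,z+.06]))
print("stamp",pix(m,[*STP,.068]),pix(m,[*STP,.024]))
for x,y in((80,110),(-80,110),(80,-110),(-80,-110)):print("tray",pix(m,[*half(*GR,x/1000,y/1000),.01]))
for y in(90,-90):print("stripe",pix(m,[*half(*GR,0,y/1000),.006]))
cv2.imwrite(sys.argv[1],snapshot("wrist")[:,:,::-1])
E
python3 jr.py pics/w21.png
```

```text
tcp [0.6262 0.203  0.1345] psi -3.0935 gap 0.0429 F [-0.2 -0.1 -2.4] t 33.95
shift,turn [ 0.0017  0.113  -0.0002] [ 0.0003 -0.0003 -0.0027]
jar (np.float64(322.7858073085953), np.float64(400.74719905772105))
stamp (np.float64(322.5702206286622), np.float64(112.41709894364374)) (np.float64(322.6075961800682), np.float64(111.5590079670254))
tray (np.float64(481.3839447960698), np.float64(289.1912926897272))
tray (np.float64(513.0792050947275), np.float64(34.756556271831556))
tray (np.float64(164.57979859932698), np.float64(289.5321426141019))
tray (np.float64(132.26912432636783), np.float64(35.60584116229509))
stripe (np.float64(462.29798272165635), np.float64(172.77374348388923))
stripe (np.float64(183.29138750576794), np.float64(173.22136582535921))
```

View pics/w21.png

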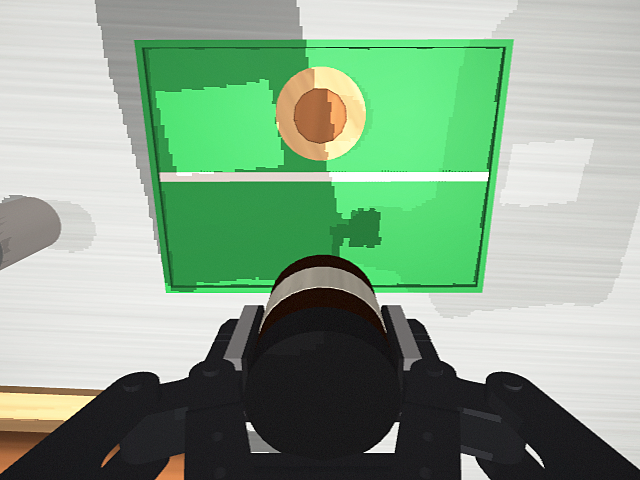

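Request:
play_rows(
  deltas=[
    [0.001,0.015,0,0,0,-0.001],
    [0.0022,0.04,0,0,0,-0.002],
    [0.0022,0.065,0,0,0,-0.002],
    [0.0022,0.085,0,0,0,-0.002],
    [0.0022,0.1,0,0,0,-0.002],
    [0.0022,0.106,0,0,0,-0.002],
    [0.0022,0.108,0,0,0,-0.002],
    [0.0022,0.108,0,0,0,-0.002],
    [0.0022,0.108,0,0,0,-0.002],
  ],
)

```text
t: 34.9
tcp_pos: [0.6304, 0.2034, 0.0276]
tool_rot: [-0.707, -0.018, 0.016, 0.707]
force: [0.1, 0.1, -2.8]
finger_gap: 0.505
```

```bash
python3 jr.py pics/w22.png
```

```text
tcp [0.6304 0.2034 0.0276] psi -3.0934 gap 0.0431 F [ 0.1  0.1 -2.8] t 34.9
shift,turn [-0.0028  0.0061 -0.0005] [-0.0001 -0.0002  0.0029]
jar (np.float64(321.919695298353), np.float64(389.0763026758519))
stamp (np.float64(321.3194207567586), np.float64(99.85656245076947)) (np.float64(321.71442085547864), np.float64(101.37468468155626))
tray (np.float64(567.3150768108546), np.float64(378.43298931144534))
tray (np.float64(654.6079685638599), np.float64(-33.06244209536868))
tray (np.float64(77.76790049482463), np.float64(378.83121041775166))
tray (np.float64(-10.711695583899427), np.float64(-31.513031894889593))
stripe (np.float64(547.707206842814), np.float64(201.855148247585))
stripe (np.float64(96.67626484946561), np.float64(202.51552091580882))
```

View pics/w22.png

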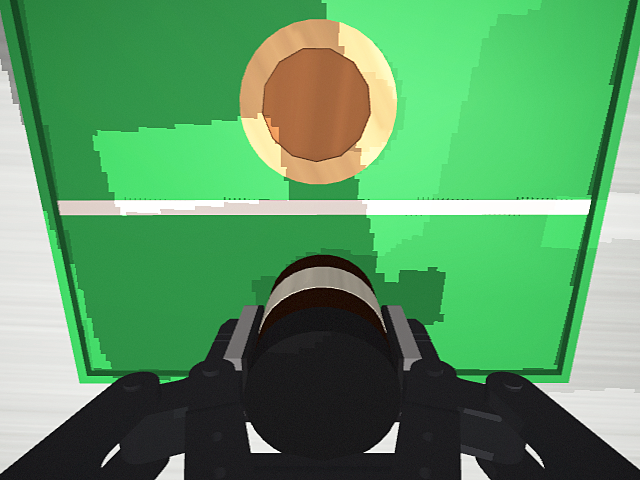

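Request:
play_rows(
  deltas=[
    [-0.0003,0.002,0,0,0,0.001],
    [-0.0005,0.004,0,0,0,0.002],
    [-0.0005,0.0052,0,0,0,0.002],
    [-0.0005,0.0062,0,0,0,0.002],
    [-0.0005,0.0062,0,0,0,0.002],
  ],
)

```text
t: 35.45
tcp_pos: [0.6289, 0.2032, 0.0215]
tool_rot: [0.707, 0.017, -0.018, -0.707]
force: [-2.7, -0.1, 4.9]
finger_gap: 0.508
```

Request:
play_rows(
  deltas=[
    [0,0,0,0,0,0],
    [0,0,0,0,0,0],
    [0,0,0,0,0,0],
    [0,0,0,0,0,0],
    [0,0,0,0,0,0],
    [0,-0.015,0,0,0,0],
    [0,-0.05,0,0,0,0],
    [0,-0.09,0,0,0,0],
    [0,-0.13,0,0,0,0],
    [0,-0.17,0,0,0,0],
    [0,-0.19,0,0,0,0],
    [0,-0.19,0,0,0,0],
  ],
  gripper=0.08,
)

```text
t: 36.65
tcp_pos: [0.6318, 0.2038, 0.2161]
tool_rot: [-0.707, -0.02, 0.014, 0.707]
force: [1.0, -0.6, 0.1]
finger_gap: 0.938
```

Request:
play_rows(
  deltas=[
    [-0.02,0,0,0,0,0],
    [-0.06,0,0,0,0,0],
    [-0.1,0,0,0,0,0],
    [-0.14,-0.005,-0.01,0,0,0],
    [-0.17,-0.01,-0.04,0,0,0],
    [-0.19,-0.02,-0.08,0,0,0],
    [-0.2,-0.02,-0.12,0,0,0],
    [-0.21,-0.02,-0.16,0,0,0],
    [-0.21,-0.02,-0.19,0,0,0],
    [-0.21,-0.02,-0.2,0,0,0],
    [-0.21,-0.02,-0.2,0,0,0],
  ],
)

```text
t: 37.75
tcp_pos: [0.429, -0.0074, 0.2304]
tool_rot: [-0.707, -0.015, 0.017, 0.707]
force: [0.3, -0.2, -0.2]
finger_gap: 0.934
```

Run:
```python
from h import *
s=sense();print(s["tcp_pos"],s["t"],s["force"])
for n in("top","side"): cv2.imwrite(f"pics/{n}9.png",snapshot(n)[:,:,::-1])
```

```text
[ 0.42895708 -0.00744961  0.2303508 ] 37.75 [ 0.3021233  -0.16836969 -0.24511008]
```

View pics/top9.png

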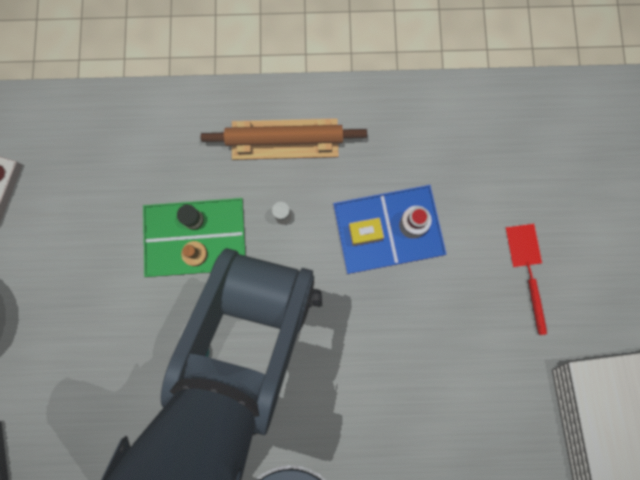

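View pics/side9.png

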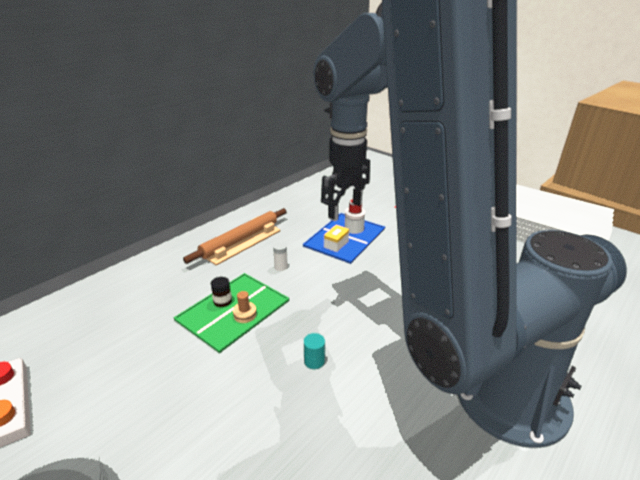

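Run:
```python
from h import *
t=cv2.imread("pics/top9.png");m=camera_model("top")
for n,x0 in(("a",135),("b",330)):
    cv2.imwrite(f"pics/f{n}.png",cv2.resize(t[180:280,x0:x0+120],None,fx=6,fy=6,interpolation=cv2.INTER_CUBIC))
    for l,p,z in(("stamp",STP,.068),("disc",STP,.024),("jar",JARP,.066),("tub",TUBP,.066),("tin",TUBP,.1),("but",BUTP,.048)):
        q=np.array(pix(m,[*p,z]));print(n,l,((q+.5-[x0,180])*6-.5).round(0))
```

```text
a stamp [318. 423.]
a disc [349. 440.]
a jar [312. 209.]
a tub [1693.  235.]
a tin [1708.  216.]
a but [1392.  301.]
b stamp [-852.  423.]
b disc [-821.  440.]
b jar [-858.  209.]
b tub [523. 235.]
b tin [538. 216.]
b but [222. 301.]
```

View pics/fa.png

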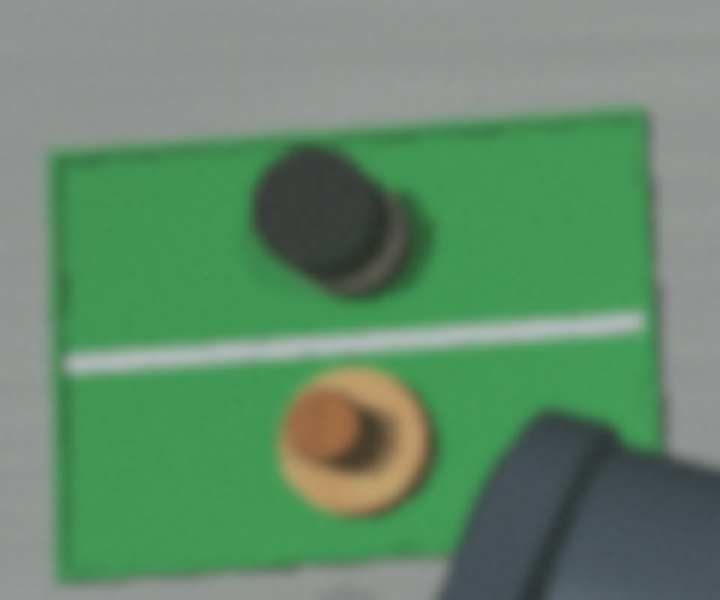

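View pics/fb.png

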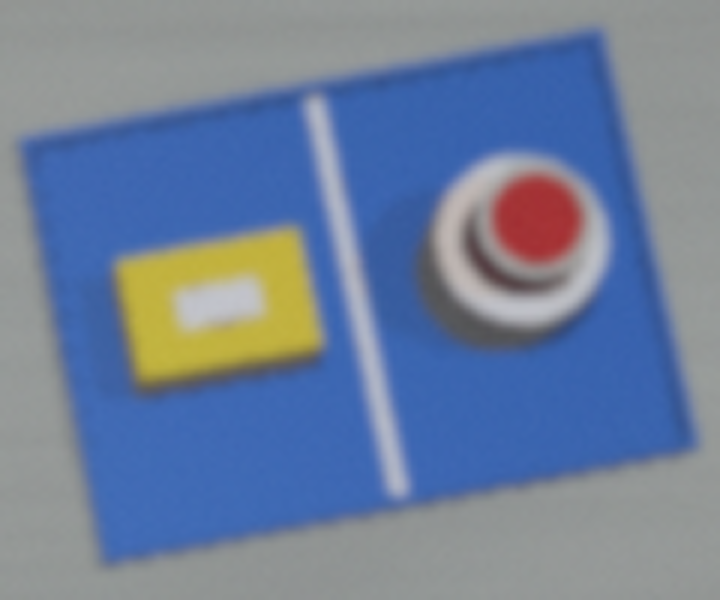

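Every item is within about 2.5 mm of its target in the top view: stamp disc (356,441), jar (317,210), tub (522,239), tin (538,220) and butter (219,305), all in crop pixels. The gripper is clear of everything, so I'm handing in.

```bash
python3 -c "
from station import *
print(sign_off())"
```

```text
the job is handed in; nothing more can be done
None
```

I placed all five items in the order asked, with no re-grasps, and handed the job in at about 38 s. On the blue tray, the tub is in the right half with the tin on its lid, and the butter box is in the left half. On the green tray, the stamp is in the near half and the syrup jar in the far half.

**Last checks:** in the final top view every item was about 1–2.5 mm from its target, and the side view showed everything upright.
- **Least exact:** the stamp was about 2.5 mm to the right of its target in that view. In wrist views it was between under 0.5 mm and about 2 mm off.
- **Tin:** a wrist view just after its release showed it centred on the lid to within a fraction of a millimetre.
- **Butter box:** its long side was parallel to the tray's long side.
- **Left alone:** the turquoise jar, salt shaker, rolling pin and spatula look unmoved.
- **Gripper:** it was open and well clear of everything.

**Disagreements:** the wrist camera and the TCP (tool position) readings differed by up to about 2 mm, so I lined up each placing against the tray's edges in the image. No check failed.

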